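# Send the ore wagon up in the mine lift and lock it at the landing

### The arm

A 6-joint arm with a two-finger parallel gripper is mounted at the origin on the work surface. World frame = base frame: x ahead of the robot, y to its left, z up, the work surface at z = 0. Lengths are in m, angles in rad, forces in N, time in s.
With the tool pointing down it reaches from about 0.35 to 0.775 m from the base axis. Payload 7.3 kg.
Tool frame: the origin (TCP) lies midway between the tips of the shut fingers; the grasp point (between the pads) lies 19 mm behind it; z points along the fingers, y is the direction in which the jaws open and shut (so a half turn about z gives the same grasp; the last joint's range is limited). The gripper opens to 92 mm and grips with 3 to 60 N. Pads are 19 mm wide; open, the fingers measure 130 mm over their backs; the gripper's body (75 mm by 190 mm) begins 47 mm behind the grasp point.
Start: joints at [-1.277, 0.342, 1.524, -0, 1.275, -0.146], TCP at [0.224, -0.475, 0.227] pointing down, gripper open.
Joint ranges: [-2.53, 2.53], [-0.77, 2.02], [0.04, 2.7], [-1, 4.14], [0.28, 2.66], [-3.11, 3.11]. Speed limits (rad/s): [2.57, 2.57, 3.14, 3.14, 3.14, 3.14].

### API

Orientations are given as [roll, pitch, yaw] about the fixed x, y, z axes, in that order (R = Rz(yaw) Ry(pitch) Rx(roll)).
In Python, from cell import robot gives the robot as it stands.
- The arm moves only by the shell command python3 -m crank 'ROWS' [FORCE]. ROWS is a JSON object of lists of equal length, an entry for each row: "claw": the opening, from 0 (shut) to 1 (fully open); "delta_pos": the shift along the tool's x, y, z in units of 25 mm (1.0 is 25 mm), a list of three; "roll": the turn about the tool's z in units of 6 degrees (1.0 is 6 degrees). In form: {"claw": [claw, ...], "delta_pos": [[dx, dy, dz], ...], "roll": [roll, ...]}. A call has exactly 8 rows; each row is the pose to reach, as a shift and turn from the pose commanded when the call began, along the tool's axes at that moment; what a row does not reach only later rows make up. A row lasts 1/12 s, in which the tool goes at most 41.7 mm and 7.16 degrees, less where a joint would pass 70% of its speed; a pose out of reach is approached as far as the arm can. A call with a gripper value outside its range is refused whole. The fingers move at their own pace and stop on an object; FORCE is the grip in N (left out, the last holds). Time passes only in rows, so rows that repeat a pose let the fingers close, or fill a call up. It gives the time, the measured TCP pose, the force and the opening at its end, in the units of the state.
- robot.observe(): the state, without advancing time (a new reading comes with each control period).
- robot.read_camera(name): name is "scene" or "side" or "wrist"; returns a dict with "color" (384x512x3 uint8, blue, green, red), "fx", "fy", "cx", "cy" (pixels), "rvec" (rotation vector, rad) and "tvec" (3), from world to camera coordinates, as OpenCV has them; the wrist camera has in their place "hand_eye" (4x4, takes a point from camera to tool coordinates, whose origin is the TCP and whose axes are the flange's). Camera axes: x right, y down, z forward; pixel columns grow to the right and rows downward; lengths in m; the calibration is good to about 2 mm. The wrist camera is an equidistant fisheye: a pixel r from the principal point sees the ray r / f radians off the axis. A picture is of the moment at which its call begins: read the wrist's pose just before it. There is no depth.
- robot.hand_in(): hands the job in, once; it reports no verdict.
The state is a dict: "time": time; "qpos": joint angles; "qvel": joint speeds; "joint_efforts": joint torques, N m; "tool_pos": TCP position; "tool_rot": TCP orientation; "contact_force": force on the tool from outside, world axes, zero at the start; "torque": the same for the moment, N m; "opening": finger opening in m.
Only numpy, scipy, OpenCV 4.12 (cv2) and the standard library are available. Lean on these libraries where they do the work, as an engineer would, in place of code of your own. Each camera call takes 0.05 s, during which the arm holds its last target.

### The job

Set the ore wagon down in the lowered cage of the wooden mine lift and let go of it. Then push the lift's spring knob in and turn it clockwise past its safety stop, so that the cage goes up to the landing and the knob springs back out behind the stop. Finally take the cage's front crossbar and pull it straight down with a firm tug of about 10 N, so that the cage settles on the stop level with the landing and proves that it holds, and let go, disturbing none of the other toys.

Things in the scene. Friction and masses are not known exactly. Their poses are not given: they have to be found in the camera images.
- ore_wagon: Ochre wooden ore wagon: open rectangular tub heaped with grey ore, four dark wheels that do not turn. 86 mm long (x), 44 mm wide (y); tub walls upright from 20 to 50 mm above the wheel bottoms, ore to 54 mm; 0.07 to 0.13 kg. Either end may lead. Origin: centre of its underside (wheel bottoms), x along its length, z up. Starts on the straight pine track, 12 mm high.
- flat_wagon: Bystander: flat ochre wagon with four thin stakes, 86 x 42 x 50 mm, on the same straight track as the ore wagon, some 35 mm from it; either may be the nearer. Origin: centre of its underside.
- lift: Wooden mine lift fixed to the table, base board 356 x 150 mm. Origin at table height under the cage's centre, x along the lift. Open timber tower at +x (front posts x = 79 to 97 mm, head board x = 66 to 178, y +-70, top at 185 mm) with the knob on top at x = 122 mm. Upper landing at x = -67 to -175 mm: a trestle 56 mm high with a piece of track and a 16 mm buffer.
- cage: Open-topped lift cage, x along the lift. Floor 124 x 76 mm; 8 mm high kerbs along the sides (61 mm clear between); a hoop at each end, posts 10 mm thick at x = +-57, y = +-36 mm (104 mm clear between hoops), dowel crossbar along y on top. Moves only up and down, 32 mm per rad of knob. Origin: centre of the floor's underside, 11 mm above the table when all down.
- cage_floor (a point): Centre of the upper surface of the cage's floor (x along the lift, z up): the wagon is to stand here lengthwise. 17 mm above the table when the cage is all down, 56 mm when it rests on the safety stop, level with the landing.
- cage_bar (a point): Centre of the cage's front crossbar, at the landing end: dowel along y, 80 mm long, 12 mm thick, 64 mm above the cage floor. Friction holds the cage where it is left; with the knob out beyond the stop, a light pull down (about 1 N) sinks it up to 7 mm until the stop carries it, and there it stands firm.
- landing (a point): Middle of the landing's track edge next to the cage, on its upper surface; z up.
- knob_grip (a point): On the knob's vertical axis, 15 mm below its top. The knob: a disc 76 mm across, its top face 24 mm below this point, and on it an upright bar grip 60 mm long (x axis) x 34 mm thick (y axis: grip across this) x 39 mm tall. A steel pin sticks out of the disc's rim; the steel stop stands beside the disc, reaching in to 40 mm from the axis, top 25 mm below this point (knob out).
- knob_turn (a joint): Turn of the knob, rad: 0 = cage all down, grows clockwise seen from above, ends at 1.42. With the knob out, its pin meets the safety stop at about 0.80; pushed in, it passes under. Past about 1.23 the knob can spring out and then cannot turn back below that. Turning takes about 0.16 N m. Starts between 0 and 0.2.
- knob_press (a joint): How far the knob is pushed in (straight down), m: 0 = out, 0.010 = fully in; it clears the stop when in by more than 0.006. Spring: 3.5 N at the start, 10.5 N fully in; it comes out again by itself.
- engine: Bystander: dark grey wooden steam engine, 112 mm long, on the curved track. Origin: centre of its underside.
- lantern: Bystander: yellow lantern post 154 mm tall, foot 48 mm across. Origin: centre of its foot.
- fir: Bystander: wooden fir tree 112 mm tall. Origin: centre of its foot.
- barrier: Bystander: wooden level-crossing barrier with a 130 mm arm, 74 mm tall. Origin: centre of its foot.
- safety_stop: The safety stop: a small steel bracket beside the knob, screwed to the head board, post with an overhang 10 mm wide that reaches in over the path of the knob's pin. It carries the cage when the knob is out behind it. Origin: on the knob's axis, on the head board.
There are look-alikes about, which are no part of the job. What is shaped like the ore_wagon but red or turquoise is not meant.

How it is judged:
On the way, in this order (a step that is already met when the one before it is completed fails the run):
1. the ore wagon stands upright in the cage, let go, with the cage still down (z of ore_wagon in the frame of cage_floor between -0.003 and 0.004 m and horizontal distance between ore_wagon and cage_floor below 0.018 m and angle between the x axis of ore_wagon and the x axis of cage, either way round below 0.2 rad and angle between ore_wagon's own z axis and vertical below 0.08 rad and contact force between the fingers and ore_wagon below 0.2 N and value of joint knob_turn below 0.4 rad), for 0.2 s.
2. the knob has been turned past its safety stop, the cage is up and the knob has sprung back out (value of joint knob_turn above 1.19 rad and value of joint knob_press below 0.002 m and z of cage_floor in the frame of landing above -0.003 m), for 0.2 s.
3. the cage is pulled down by its frame while it stands level on the stop, so that the stop carries over 4.5 N (a pull of 7 N or more always does) (contact force between the fingers and cage above 1 N and contact force between safety_stop and anything else above 4.5 N and z of cage_floor in the frame of landing between -0.003 and 0.003 m and value of joint knob_press below 0.002 m), for 0.3 s.
At the end, for the whole second after the job is handed in: Cage floor level with the landing within 3 mm, held by the stop: knob beyond 1.19 rad, sprung out to within 2 mm. Ore wagon at rest on the cage floor, upright (0.08 rad), lengthwise (0.2 rad), centre within 18 mm of the floor's. Everything let go (all of step 2 and z of cage_floor in the frame of landing below 0.003 m and z of ore_wagon in the frame of cage_floor between -0.003 and 0.004 m and horizontal distance between ore_wagon and cage_floor below 0.018 m and angle between the x axis of ore_wagon and the x axis of cage, either way round below 0.2 rad and angle between ore_wagon's own z axis and vertical below 0.08 rad and linear speed of ore_wagon below 0.02 m/s); the robot touches nothing.
It fails at once if a bystander is shoved more than 30 mm or knocked over (distance of any of flat_wagon, engine, lantern, fir, barrier from where it was at the start of the episode above 0.03 m or angle between any of lantern, fir, flat_wagon, barrier, engine's own z axis and vertical above 0.5 rad).
It fails at once if the ore wagon is tipped over (angle between ore_wagon's own z axis and vertical above 0.7 rad).
It fails at once if the cage is wrenched down on the stop with far more than the tug asked (over about 40 N) (contact force between safety_stop and anything else above 32 N and value of joint knob_turn above 1.15 rad and value of joint knob_press below 0.002 m).
It also fails if it takes over 70 s, if anything falls off the work surface, if the arm or the gripper's body presses on something with over 40 N, if the wrist force passes 120 N, or if a joint passes its speed limit or range.

## Working session

There is one attempt and no reset: what is moved stays moved. The work goes in short steps, Python scripts to look and compute and a shell command to move; the robot and the scene stay as the last step left them, time stands still between calls to the robot, and variables do not carry over. Pictures are saved under pics/ and viewed, and the job is handed in when it is done.

```bash
ls; mkdir -p pics; cat > h.py <<'E'
import cv2, numpy as np
from cell import robot
from scipy.spatial.transform import Rotation as Ro
def snap(n,tag):
    d=robot.read_camera(n); cv2.imwrite(f'pics/{tag}.png',d['color']); return d
def proj(d,P):
    K=np.array([[d['fx'],0,d['cx']],[0,d['fy'],d['cy']],[0,0,1.]])
    return cv2.projectPoints(np.array(P,float).reshape(-1,3),np.array(d['rvec'],float),np.array(d['tvec'],float),K,None)[0].reshape(-1,2)
def ray(d,u,v,z):
    R=cv2.Rodrigues(np.array(d['rvec'],float))[0]; t=np.array(d['tvec'],float).ravel()
    r=R.T@np.array([(u-d['cx'])/d['fx'],(v-d['cy'])/d['fy'],1]); c=-R.T@t
    return c+r*(z-c[2])/r[2]
def wproj(d,s,P):
    # world->wrist pixel
    T=np.eye(4);T[:3,:3]=Ro.from_euler('xyz',s['tool_rot']).as_matrix();T[:3,3]=s['tool_pos']
    M=np.linalg.inv(T@np.array(d['hand_eye']))
    p=np.array(P,float).reshape(-1,3)@M[:3,:3].T+M[:3,3]
    th=np.arctan2(np.hypot(p[:,0],p[:,1]),p[:,2]);ph=np.arctan2(p[:,1],p[:,0])
    return np.c_[d['cx']+d['fx']*th*np.cos(ph),d['cy']+d['fy']*th*np.sin(ph)]
def wray(d,s,u,v,z):
    T=np.eye(4);T[:3,:3]=Ro.from_euler('xyz',s['tool_rot']).as_matrix();T[:3,3]=s['tool_pos']
    M=T@np.array(d['hand_eye'])
    a=(u-d['cx'])/d['fx'];b=(v-d['cy'])/d['fy'];th=np.hypot(a,b)
    k=np.sin(th)/th if th>1e-9 else 1
    r=M[:3,:3]@np.array([a*k,b*k,np.cos(th)]);c=M[:3,3]
    return c+r*(z-c[2])/r[2]
E
python3 - <<'E'
from h import *
for n in ['scene','side','wrist']:
    d=snap(n,n+'0'); print(n,{k:np.round(v,3).tolist() for k,v in d.items() if k!='color'})
print(robot.observe())
E
```

```text
pics
scene {'fx': 376.995, 'fy': 376.995, 'cx': 255.287, 'cy': 194.008, 'rvec': [1.634, 1.65, -0.869], 'tvec': [0.085, -0.207, 1.685]}
side {'fx': 433.568, 'fy': 433.568, 'cx': 251.617, 'cy': 191.39, 'rvec': [0.916, -2.554, 0.98], 'tvec': [0.398, 0.416, 1.238]}
wrist {'fx': 297.319, 'fy': 297.319, 'cx': 258.155, 'cy': 196.107, 'hand_eye': [[0.001, -0.966, -0.257, 0.069], [1.0, 0.001, 0.001, 0.0], [-0.001, -0.257, 0.966, -0.158], [0.0, 0.0, 0.0, 1.0]]}
{'time': 0.15, 'qpos': array([-1.27697663e+00,  3.42563410e-01,  1.52479543e+00, -1.83231876e-05,
        1.27538591e+00, -1.46014825e-01]), 'qvel': array([ 0.00173746, -0.00421339, -0.00294033, -0.00069936, -0.00070445,
        0.00195736]), 'joint_efforts': array([ 2.40845147e-03, -4.31469190e+01, -2.44352353e+01,  7.19395699e-02,
        5.37832745e-02, -7.30646161e-05]), 'tool_pos': array([ 0.22345949, -0.4747366 ,  0.22620498]), 'tool_rot': array([-3.14045027e+00, -1.50289192e-04,  4.39839781e-01]), 'contact_force': array([0.38519767, 0.09211155, 0.67059271]), 'torque': array([ 0.03460036,  0.02707276, -0.02026192]), 'opening': 0.09170980254890256}
```

View pics/scene0.png

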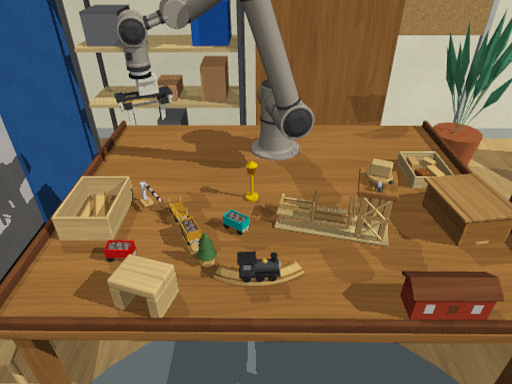

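View pics/side0.png

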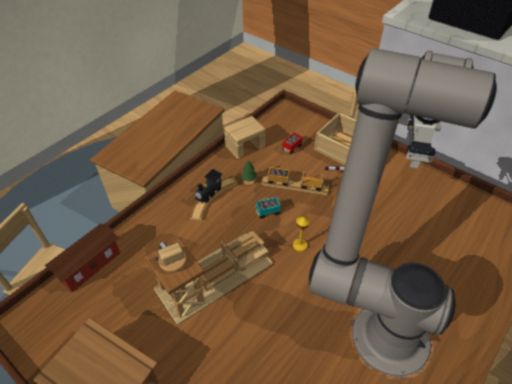

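View pics/wrist0.png

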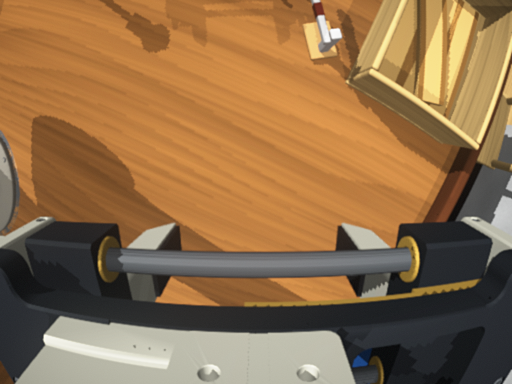

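```bash
python3 - <<'E'
import cv2,numpy as np
a=cv2.imread('pics/scene0.png')[180:270,130:290]; b=cv2.imread('pics/side0.png')[130:270,150:350]
a2=cv2.resize(a,(800,450),interpolation=cv2.INTER_CUBIC)
cv2.imwrite('pics/c1.png',a2)
cv2.imwrite('pics/c2.png',cv2.resize(b,(800,560),interpolation=cv2.INTER_CUBIC))
c=cv2.imread('pics/scene0.png')[145:255,265:415]
cv2.imwrite('pics/c3.png',cv2.resize(c,(800,587),interpolation=cv2.INTER_CUBIC))
c=cv2.imread('pics/side0.png')[220:325,140:290]
cv2.imwrite('pics/c4.png',cv2.resize(c,(800,560),interpolation=cv2.INTER_CUBIC))
E
```

```text
(no output)
```

View pics/c1.png

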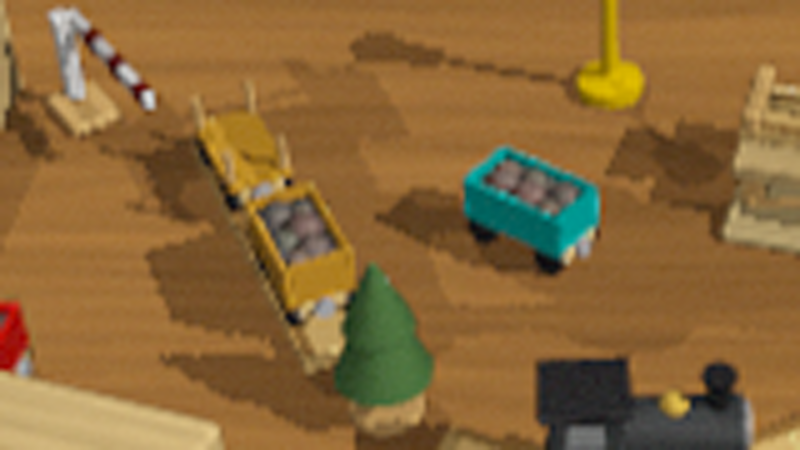

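View pics/c2.png

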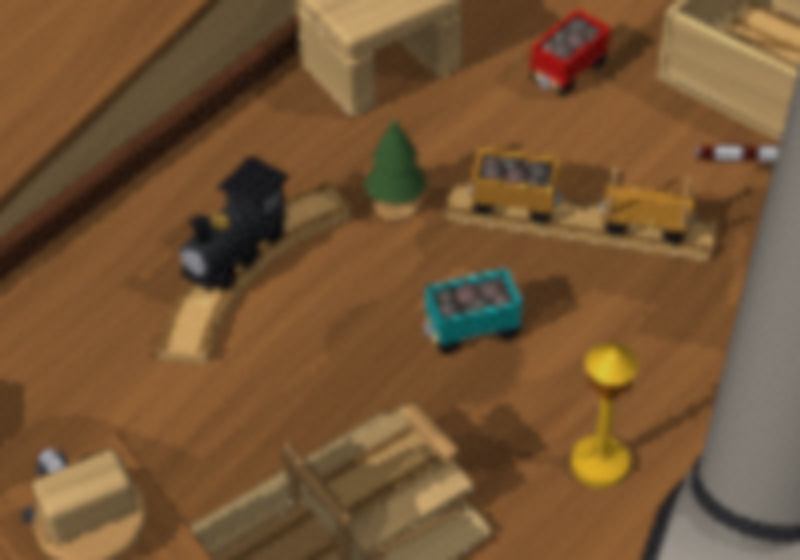

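View pics/c3.png

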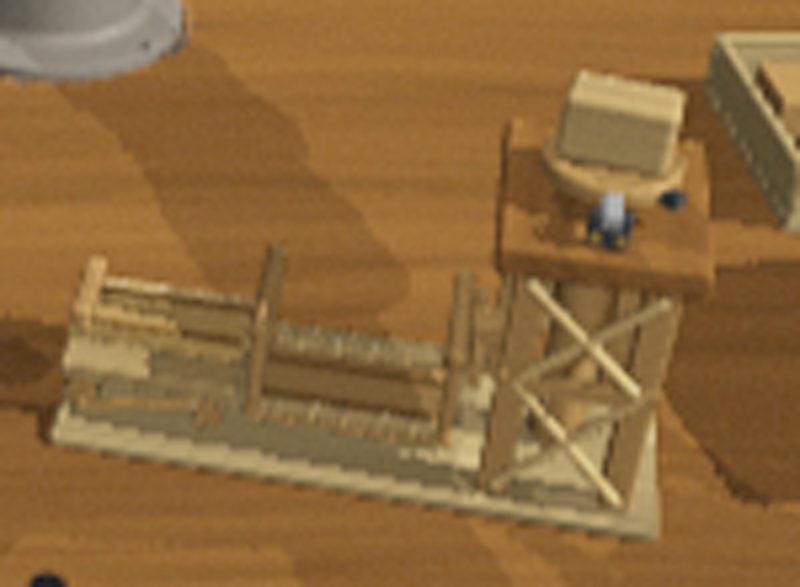

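View pics/c4.png

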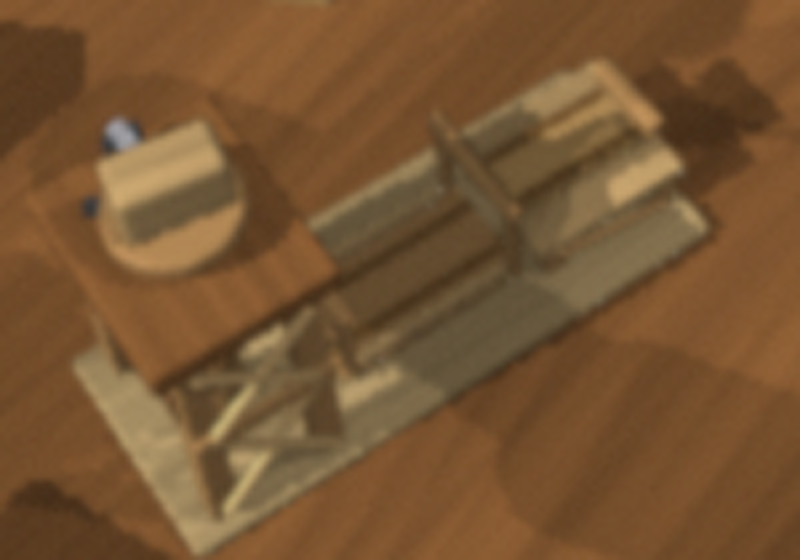

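```bash
cat > fit.py <<'E'
from h import *
from scipy.optimize import least_squares
sc=robot.read_camera('scene'); sd=robot.read_camera('side')
def fit(obs,x0):
    def f(p):
        c,s=np.cos(p[2]),np.sin(p[2]); r=[]
        for d,L,u,v in obs:
            P=[p[0]+c*L[0]-s*L[1],p[1]+s*L[0]+c*L[1],L[2]]
            r+=list(proj(d,P)[0]-[u,v])
        return np.array(r)
    s=least_squares(f,x0,loss='soft_l1'); return s.x,f(s.x).reshape(-1,2)
A=lambda a,b:(265+a/5.333-.4,145+b/5.333-.4)
B=lambda a,b:(140+a/5.333-.4,220+b/5.333-.4)
C=lambda a,b:(130+a/5-.4,180+b/5-.4)
D=lambda a,b:(150+a/4-.4,130+b/4-.4)
# lift: lift y -> left when looking +x. +x ~ world +y so y_lift=-worldx (toward robot)
obs=[(sc,(66,70,185),*A(505,120)),(sc,(178,70,185),*A(708,143)),(sc,(178,-70,185),*A(713,280)),(sc,(66,-70,185),*A(500,260)),
 (sd,(66,70,185),*B(338,266)),(sd,(178,70,185),*B(160,380)),(sd,(178,-70,185),*B(30,198)),
 (sc,(-176,-75,0),*A(52,440)),(sc,(180,-75,0),*A(658,538)),(sd,(180,75,0),*B(200,556)),(sd,(-176,75,0),*B(712,230))]
obs=[(d,np.array(L)/1000,u,v) for d,L,u,v in obs]
lift,r=fit(obs,[0.6,0.2,1.6]); print('lift',lift.round(4));print(r.round(1))
obs=[(sc,(-43,22,62),*C(312,185)),(sc,(-43,-22,62),*C(248,207)),(sc,(43,22,62),*C(355,255)),(sc,(43,-22,62),*C(290,277)),
 (sd,(-43,22,62),*D(557,182)),(sd,(-43,-22,62),*D(557,158)),(sd,(43,-22,62),*D(477,150)),(sd,(43,22,62),*D(473,180))]
obs=[(d,np.array(L)/1000,u,v) for d,L,u,v in obs]
w,r=fit(obs,[0.6,-0.2,0]); print('wagon',w.round(4));print(r.round(1))
for n,p in [('landing end bar',lift)]: pass
E
python3 fit.py
```

```text
lift [0.5283 0.1687 1.3259]
[[ 0.4 -0.7]
 [-0.4 -0.4]
 [ 0.9 -0.9]
 [-0.3 -2.7]
 [ 0.7 -0.1]
 [-2.2  0.4]
 [-2.  -1.3]
 [-1.2  1.1]
 [-0.9  1.4]
 [ 0.4  0.7]
 [-0.   0.1]]
wagon [ 0.6186 -0.2764  0.5035]
[[-0.4 -1.6]
 [-1.1 -1.8]
 [ 1.1  0.1]
 [ 0.   0.3]
 [-0.1  2.1]
 [ 1.5 -0.3]
 [-1.3 -1.1]
 [-2.3 -0.4]]
```

```bash
python3 -m crank '{"claw":[1,1,1,1,1,1,1,1],"delta_pos":[[1.6,0,0],[3.2,0,0],[4.8,0,0],[6.4,0,0],[8,0,0],[9.6,0,0],[11.2,-0.2,0],[12.8,-0.3,0]],"roll":[0,0,0,0,0,0,0,0]}' 20
python3 -m crank '{"claw":[1,1,1,1,1,1,1,1],"delta_pos":[[1.6,0,0.3],[3.2,-0.1,0.6],[4.4,-0.1,0.9],[4.8,-0.1,1],[4.8,-0.1,1],[4.8,-0.1,1],[4.8,-0.1,1],[4.8,-0.1,1]],"roll":[0,-0.3,-0.6,-0.6,-0.6,-0.6,-0.6,-0.6]}'
python3 - <<'E'
from h import *
s=robot.observe(); d=snap('wrist','w1'); print(s['tool_pos'],s['tool_rot'],s['contact_force'])
sc=snap('scene','s1')
import pickle; pickle.dump((s,d),open('w1.pkl','wb'))
E
```

```text
time: 0.92
tool_pos: [0.5114, -0.3305, 0.2265]
tool_rot: [-3.141, 0.0, 0.44]
contact_force: [0.3, -1.5, 0.9]
opening: 0.092
time: 1.58
tool_pos: [0.6163, -0.2801, 0.2026]
tool_rot: [3.141, -0.0, 0.5]
contact_force: [0.4, 0.6, -0.7]
opening: 0.0914
[ 0.61629692 -0.28007169  0.20261859] [ 3.14065522e+00 -6.46372770e-05  5.00383035e-01] [ 0.37501006  0.56382021 -0.68925385]
```

View pics/w1.png

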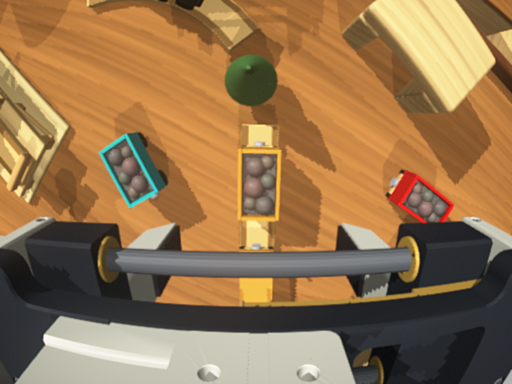

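```bash
python3 - <<'E'
from h import *
import pickle; s,d=pickle.load(open('w1.pkl','rb'))
cv2.imwrite('pics/c5.png',cv2.resize(d['color'][30:300,180:340],(474,800)[::1] if 0 else (355,600),interpolation=cv2.INTER_CUBIC))
P=np.array([wray(d,s,u,v,.062) for u,v in [(241,151),(278,151),(280,219),(238,219)]])
print(P.round(4),P.mean(0).round(4)); a=P[0]+P[1]-P[2]-P[3]; print(np.arctan2(a[1],a[0]),np.linalg.norm(a)/2, np.linalg.norm(P[0]-P[1]))
R=Ro.from_euler('xyz',s['tool_rot']).as_matrix()
print('fir top rel tool',R.T@(wray(d,s,250,68,.112)-s['tool_pos']), 'wagon', R.T@(P.mean(0)-s['tool_pos']))
print(s['tool_rot'])
E
```

```text
[[ 0.6402 -0.2482  0.062 ]
 [ 0.6581 -0.2809  0.062 ]
 [ 0.5962 -0.3186  0.062 ]
 [ 0.5747 -0.2793  0.062 ]] [ 0.6173 -0.2817  0.062 ]
0.4949353805932268 0.07235558098352615 0.03733717878980375
fir top rel tool [ 0.11169579 -0.00617357  0.09062006] wagon [9.00447420e-05 1.80927756e-03 1.40620352e-01]
[ 3.14065522e+00 -6.46372770e-05  5.00383035e-01]
```

View pics/c5.png

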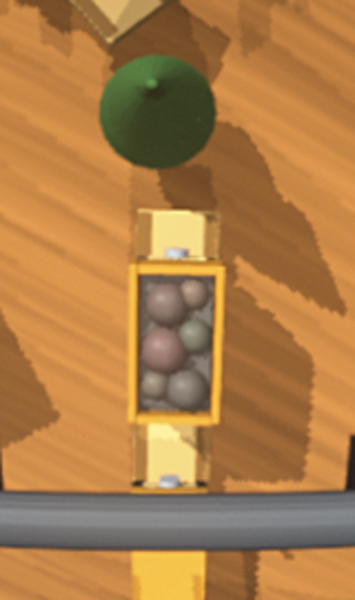

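```bash
python3 -m crank '{"claw":[1,1,1,1,1,1,1,1],"delta_pos":[[0,0.07,1],[0,0.07,2],[0,0.07,3],[0,0.07,4],[0,0.07,5],[0,0.07,6],[0,0.07,6.7],[0,0.07,6.9]],"roll":[0,0,0,0,0,0,0,0]}' 20
python3 -m crank '{"claw":[0.3,0.3,0.3,0.3,0.3,0.3,0.3,0.3],"delta_pos":[[0,0,0],[0,0,0],[0,0,0],[0,0,0],[0,0,0],[0,0,0],[0,0,0],[0,0,0]],"roll":[0,0,0,0,0,0,0,0]}' 20
python3 - <<'E'
from h import *
s=robot.observe(); d=snap('wrist','w2'); print(s['tool_pos'],s['opening'],s['contact_force'])
E
```

```text
time: 2.35
tool_pos: [0.616, -0.28, 0.0261]
tool_rot: [-3.137, 0.003, 0.501]
contact_force: [-0.9, 0.1, -0.2]
opening: 0.0917
time: 3.02
tool_pos: [0.6184, -0.2802, 0.0295]
tool_rot: [3.141, -0.0, 0.503]
contact_force: [-1.3, -0.7, 1.7]
opening: 0.0438
[ 0.61835319 -0.28022353  0.02949792] 0.043783847466453876 [-1.26887877 -0.7487133   1.65769306]
```

View pics/w2.png

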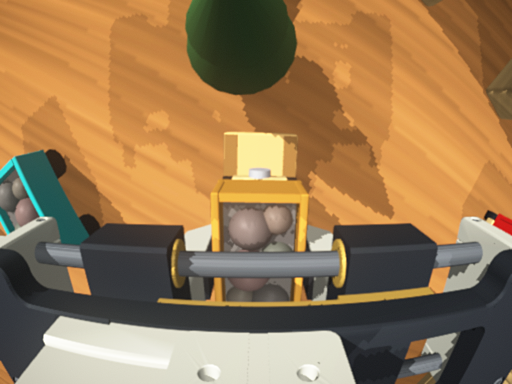

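```bash
python3 -m crank '{"claw":[0.3,0.3,0.3,0.3,0.3,0.3,0.3,0.3],"delta_pos":[[0,0,-0.6],[0,0,-1.6],[0,0,-2.8],[0,0,-4],[0,0,-5.2],[0,0,-6.4],[0,0,-7.2],[0,0,-7.2]],"roll":[0,0,0,0,-1,-2,-3,-4]}' 20
python3 - <<'E'
from h import *
s=robot.observe(); print(s['tool_pos'],s['tool_rot'],s['opening'],s['contact_force'])
sc=snap('scene','s2');sd=snap('side','d2')
print('lantern',ray(sc,252,197,.01), ray(sd,300,246,.01))
E
```

```text
time: 3.73
tool_pos: [0.62, -0.2812, 0.2152]
tool_rot: [3.132, -0.001, 0.927]
contact_force: [0.1, -0.5, -1.0]
opening: 0.044
[ 0.62003876 -0.28117015  0.21516665] [ 3.13229928e+00 -9.38765565e-04  9.26824453e-01] 0.04399298570454321 [ 0.05708585 -0.45008719 -0.97775835]
lantern [ 0.39690329 -0.09185131  0.01      ] [ 0.38005727 -0.08713164  0.01      ]
```

View pics/s2.png

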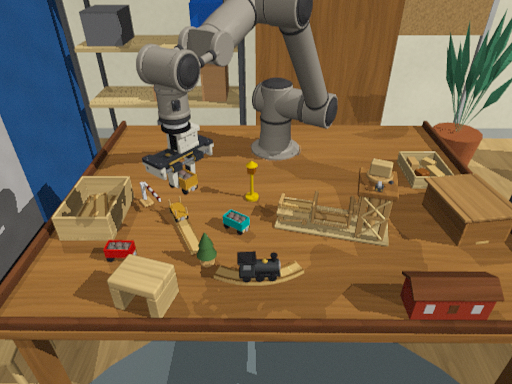

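```bash
python3 -m crank '{"claw":[0.3,0.3,0.3,0.3,0.3,0.3,0.3,0.3],"delta_pos":[[0.9,-1.2,0],[1.9,-2.5,0],[2.9,-3.8,0],[3.9,-5.1,0],[4.9,-6.4,0],[5.9,-7.7,0],[6.9,-9,0],[7.4,-9.6,0]],"roll":[-1.1,-2.2,-3.3,-4.4,-5.5,-6.6,-7.7,-8.8]}' 20
python3 -m crank '{"claw":[0.3,0.3,0.3,0.3,0.3,0.3,0.3,0.3],"delta_pos":[[0,0,0],[0,0,0],[0,0,0],[0,0,0],[0,0,0],[0,0,0],[0,0,0],[0,0,0]],"roll":[-1.1,-2.2,-3.3,-4.4,-5.5,-6.6,-7.7,-8.8]}' 20
python3 -m crank '{"claw":[0.3,0.3,0.3,0.3,0.3,0.3,0.3,0.3],"delta_pos":[[0,0,0],[0,0,0],[0,0,0],[0,0,0],[0,0,0],[0,0,0],[0,0,0],[0,0,0]],"roll":[-1.1,-2.2,-3.3,-4.4,-5.5,-6.6,-7.7,-8.8]}' 20
python3 -m crank '{"claw":[0.3,0.3,0.3,0.3,0.3,0.3,0.3,0.3],"delta_pos":[[0,0,0],[0,0,0],[0,0,0],[0,0,0],[0,0,0],[0,0,0],[0,0,0],[0,0,0]],"roll":[-1.1,-2.2,-3.3,-4.4,-5.5,-6.6,-7.4,-7.4]}' 20
python3 - <<'E'
from h import *
s=robot.observe(); d=snap('wrist','w3'); print(s['tool_pos'],s['tool_rot'],s['opening'],s['qpos'])
import pickle; pickle.dump((s,d),open('w3.pkl','wb'))
E
```

```text
time: 4.5
tool_pos: [0.5364, 0.0164, 0.2081]
tool_rot: [-3.139, -0.003, 1.847]
contact_force: [0.4, 0.2, -0.7]
opening: 0.0444
time: 5.17
tool_pos: [0.5382, 0.0124, 0.2078]
tool_rot: [-3.141, -0.003, 2.766]
contact_force: [0.2, 0.1, -0.7]
opening: 0.044
time: 5.83
tool_pos: [0.5382, 0.0124, 0.2079]
tool_rot: [3.14, -0.002, -2.595]
contact_force: [-0.2, 0.7, -0.7]
opening: 0.0438
time: 6.5
tool_pos: [0.5382, 0.0124, 0.2079]
tool_rot: [3.139, -0.0, -1.823]
contact_force: [0.1, 0.5, -0.8]
opening: 0.0438
[0.5382266  0.01235401 0.20792713] [ 3.13897288e+00 -4.34041392e-04 -1.82250572e+00] 0.043791008849263145 [-1.19391309e-01  3.83477627e-01  1.51537084e+00 -8.93002281e-05
  1.24539832e+00 -3.00924534e+00]
```

View pics/w3.png

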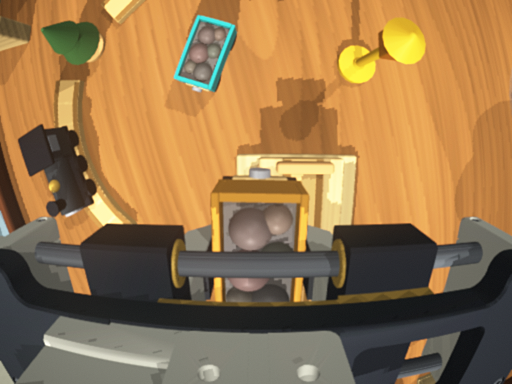

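```bash
python3 - <<'E'
from h import *
import pickle; s,d=pickle.load(open('w3.pkl','rb'))
cv2.imwrite('pics/c6.png',cv2.resize(d['color'][140:240,200:380],(792,440),interpolation=cv2.INTER_CUBIC))
def L(P,l=(0.5283,0.1687,1.3259)):
    c,sn=np.cos(l[2]),np.sin(l[2]); v=np.array(P)[:2]-l[:2]; return np.array([c*v[0]+sn*v[1],-sn*v[0]+c*v[1]]).round(4)
for z in (0,.01): print([L(wray(d,s,u,v,z)) for u,v in [(237,156),(356,156)]])
c,sn=np.cos(1.3259),np.sin(1.3259)
for x in (.003,): 
    t=np.array([.5283+c*x,.1687+sn*x]); dv=t-s['tool_pos'][:2]
    R=Ro.from_euler('xyz',s['tool_rot']).as_matrix(); print('delta units',R.T@np.r_[dv,0]/.025)
E
```

```text
[array([-0.1732, -0.0733]), array([-0.174 ,  0.0786])]
[array([-0.1744, -0.0726]), array([-0.1752,  0.0752])]
delta units [-6.07787331e+00  1.94295005e+00  2.45203369e-03]
```

View pics/c6.png

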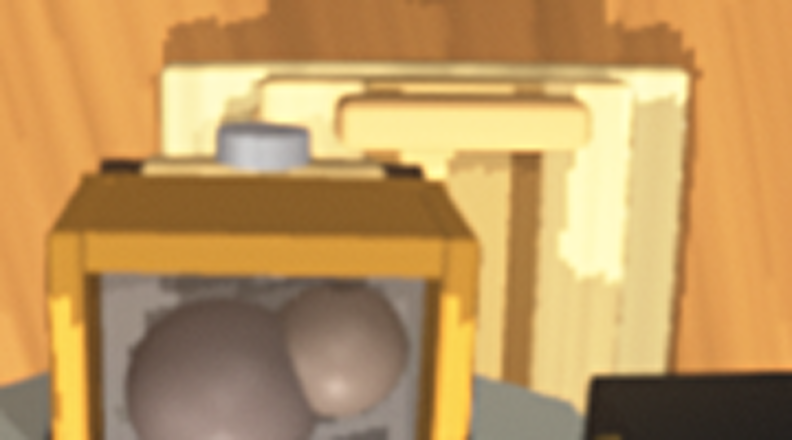

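```bash
python3 -m crank '{"claw":[0.3,0.3,0.3,0.3,0.3,0.3,0.3,0.3],"delta_pos":[[-1.2,0.4,0],[-2.4,0.8,0],[-3.6,1.2,0],[-4.8,1.6,0],[-6.1,1.9,0],[-6.1,1.9,0],[-6.1,1.9,0],[-6.1,1.9,0]],"roll":[0,0,0,0,0,0,0,0]}' 20
python3 - <<'E'
from h import *
s=robot.observe(); d=snap('wrist','w4'); print(s['tool_pos'],s['tool_rot'],s['opening'],s['qpos'])
import pickle; pickle.dump((s,d),open('w4.pkl','wb'))
snap('scene','s4');e=snap('side','d4')
cv2.imwrite('pics/c8.png',cv2.resize(e['color'][160:320,140:340],(750,600),interpolation=cv2.INTER_CUBIC))
cv2.imwrite('pics/c7.png',cv2.resize(d['color'][100:260,140:380],(800,533),interpolation=cv2.INTER_CUBIC))
E
```

```text
time: 7.22
tool_pos: [0.5305, 0.1715, 0.2086]
tool_rot: [3.141, -0.001, -1.824]
contact_force: [0.3, -0.1, -1.3]
opening: 0.0441
[0.53053679 0.17148815 0.2085993 ] [ 3.14067547e+00 -1.06978731e-03 -1.82423864e+00] 0.044091060356613664 [ 1.75518315e-01  4.16853123e-01  1.46103465e+00 -6.20155545e-04
  1.26498398e+00 -2.71244445e+00]
```

View pics/w4.png

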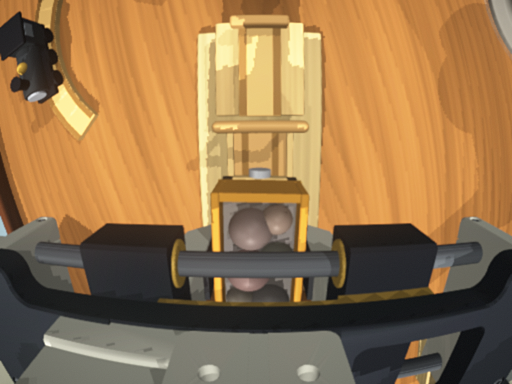

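View pics/s4.png

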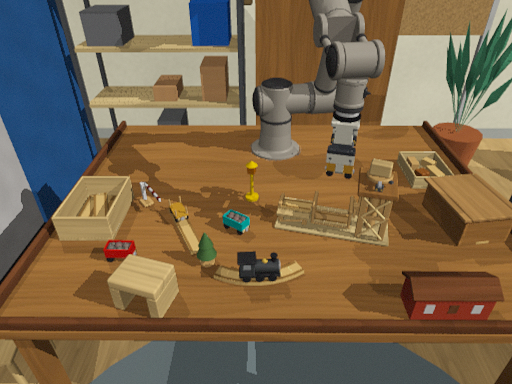

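View pics/c8.png

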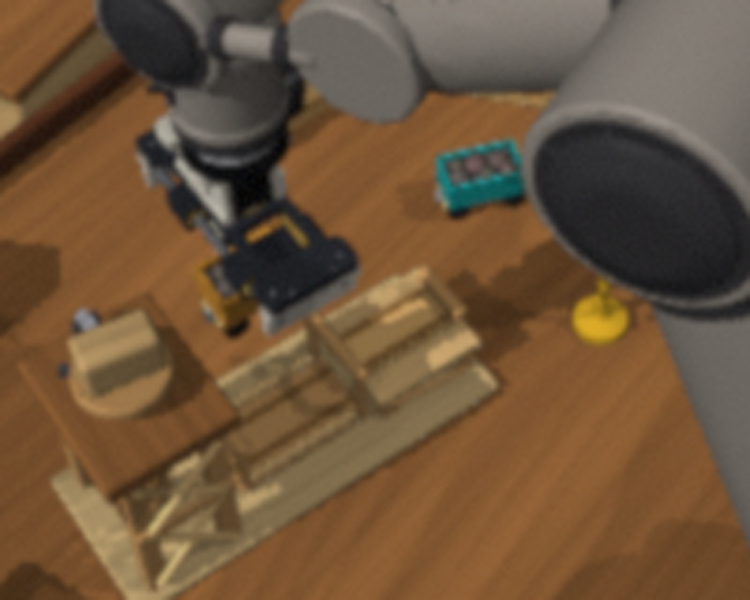

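```bash
python3 - <<'E'
from h import *
import pickle; s,d=pickle.load(open('w4.pkl','rb'))
R=Ro.from_euler('xyz',s['tool_rot']).as_matrix()
T=lambda u,v,z:(R.T@(wray(d,s,u,v,z)-s['tool_pos'])*1000).round(1)
zb=.081+.003
print('bar ends',T(213,126,zb),T(308,126,zb)); print('bar mid',wray(d,s,260.5,125.5,zb))
zt=s['tool_pos'][2]+.0325
print('tub top front', T(215,181,zt),T(305,181,zt))
c,sn=np.cos(1.3259),np.sin(1.3259); print('pred bar mid',.5283-.057*c,.1687-.057*sn)
# base/landing symmetric edges
for u,v,z in [(199,100,.01),(322,100,.01),(199,200,.01),(322,200,.01)]: print(T(u,v,z))
E
```

```text
bar ends [ 63.2 -43.2 124.6] [ 63.4  47.2 124.7]
bar mid [0.51263512 0.11071941 0.084     ]
tub top front [ 42.7 -19.  -32.5] [ 42.8  20.3 -32.4]
pred bar mid 0.514480022464356 0.11340073941801485
[ 93.7 -71.2 198.6]
[ 94.1  76.4 198.8]
[-30.5 -74.9 198.5]
[-30.4  80.7 198.6]
```

View pics/c7.png

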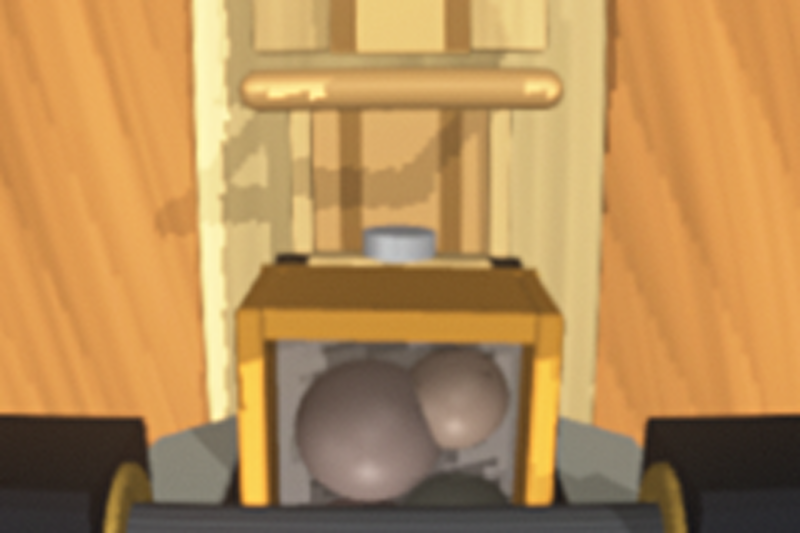

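```bash
python3 - <<'E'
from h import *
import pickle
for f,fr,ends in [('w4.pkl',[(211.5,193),(308,193)],[(230,18,.072),(289,18,.072),(207,33,0.01),(308,33,.01)])]:
    s,d=pickle.load(open(f,'rb'))
    R=Ro.from_euler('xyz',s['tool_rot']).as_matrix()
    T=lambda u,v,z:(R.T@(wray(d,s,u,v,z)-s['tool_pos'])*1000).round(1)
    zt=s['tool_pos'][2]+.0325
    print('tub top front',[T(u,v,zt) for u,v in fr]); print('coupling',T(260,168,zt-.04),T(260,177,zt-.04))
    print([T(*e) for e in ends])
s,d=pickle.load(open('w1.pkl','rb')); R=Ro.from_euler('xyz',s['tool_rot']).as_matrix()
T=lambda u,v,z:(R.T@(wray(d,s,u,v,z)-s['tool_pos'])*1000).round(1)
print('w1 couplings',T(259.3,142,.03),T(256.6,249,.03))
E
```

```text
tub top front [array([ 37.3, -20.7, -32.5]), array([ 37.4,  21.9, -32.4])]
coupling [41.8  0.9  7.5] [36.6  0.9  7.5]
[array([174.2, -28.3, 136.8]), array([174.4,  30.4, 136.8]), array([177.6, -61.9, 198.7]), array([177.6,  59.6, 198.8])]
w1 couplings [ 42.8   1.9 172.6] [-86.2  -1.1 172.6]
```

```bash
python3 -m crank '{"claw":[0.3,0.3,0.3,0.3,0.3,0.3,0.3,0.3],"delta_pos":[[0.18,0.07,0.6],[0.18,0.07,1.4],[0.18,0.07,2.2],[0.18,0.07,3],[0.18,0.07,3.3],[0.18,0.07,3.3],[0.18,0.07,3.3],[0.18,0.07,3.3]],"roll":[0,0,0,0,0,0,0,0]}' 20
python3 - <<'E'
from h import *
s=robot.observe(); d=snap('wrist','w5'); print(s['tool_pos'],s['tool_rot'],s['opening'])
import pickle; pickle.dump((s,d),open('w5.pkl','wb'))
e=snap('side','d5'); f=snap('scene','s5')
cv2.imwrite('pics/c9.png',cv2.resize(f['color'][120:260,265:415],(640,600),interpolation=cv2.INTER_CUBIC))
cv2.imwrite('pics/c10.png',cv2.resize(d['color'][0:260,140:380],(553,600),interpolation=cv2.INTER_CUBIC))
cv2.imwrite('pics/c11.png',cv2.resize(e['color'][200:320,140:300],(800,600),interpolation=cv2.INTER_CUBIC))
E
```

```text
time: 8.03
tool_pos: [0.529, 0.1677, 0.128]
tool_rot: [-3.14, 0.001, -1.823]
contact_force: [-0.1, -0.1, -1.2]
opening: 0.0442
[0.52898011 0.16768642 0.12797391] [-3.13953263e+00  8.58332076e-04 -1.82290694e+00] 0.04419696291963026
```

View pics/c10.png

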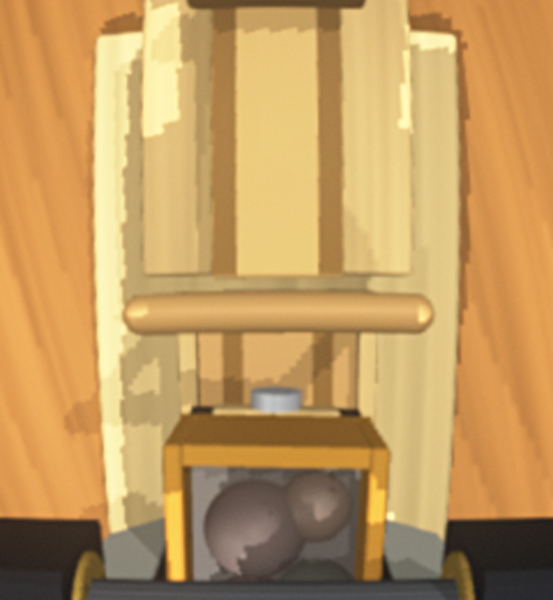

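View pics/c9.png

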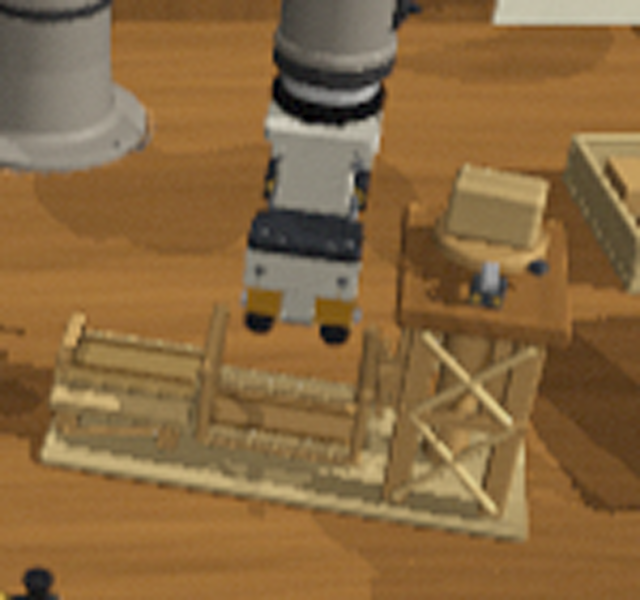

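View pics/c11.png

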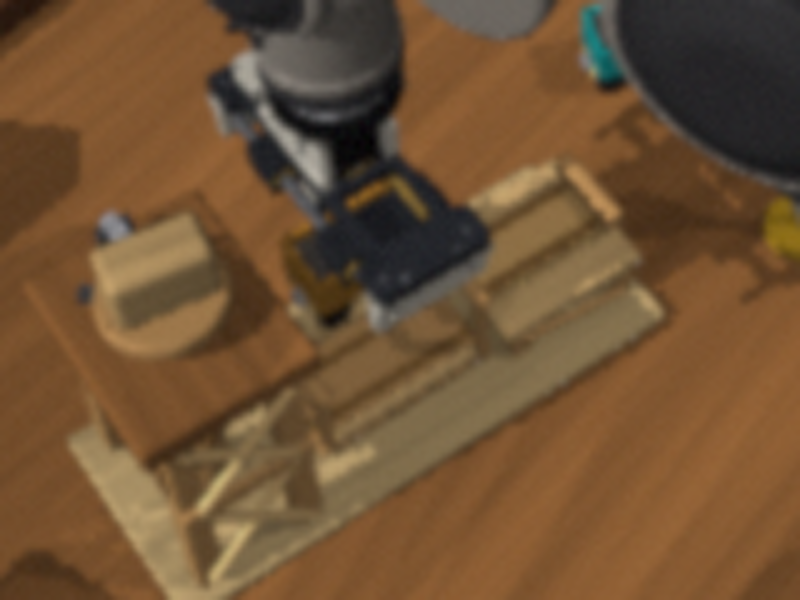

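```bash
python3 - <<'E'
from h import *
import pickle
s,d=pickle.load(open('w5.pkl','rb'))
R=Ro.from_euler('xyz',s['tool_rot']).as_matrix()
T=lambda a,b,z:(R.T@(wray(d,s,140+a/2.304-.3,b/2.304-.3,z)-s['tool_pos'])*1000).round(1)
zt=s['tool_pos'][2]+.0325
for zb in (.081,.084,.087): print('bar',T(124,313,zb),T(434,313,zb))
print('tub',T(164,457,zt),T(388,457,zt),'coupl',T(276,388,zt-.04))
print('land',T(145,275,.056),T(411,275,.056),T(145,275,.05))
print('base',T(95,300,.01),T(462,300,.01),'end',T(95,33,.01),T(458,33,.01))
E
```

```text
bar [ 58.5 -45.3  47. ] [58.7 48.7 46.8]
bar [ 58.7 -44.7  44. ] [58.9 48.  43.8]
bar [ 58.9 -44.   41. ] [59.1 47.3 40.8]
tub [ 35.  -21.1 -32.5] [ 35.1  22.  -32.6] coupl [41.7  0.6  7.5]
land [ 70.  -43.3  72. ] [70.2 46.3 71.8] [ 70.  -44.4  78. ]
base [ 60.6 -73.1 118.1] [ 60.9  77.3 117.8] end [175.3 -73.8 118. ] [175.6  76.2 117.7]
```

```bash
python3 -m crank '{"claw":[0.3,0.3,0.3,0.3,0.3,0.3,0.3,0.3],"delta_pos":[[0.06,0.04,0.5],[0.06,0.04,1],[0.06,0.04,1.5],[0.06,0.04,2],[0.06,0.04,2.5],[0.06,0.04,3],[0.06,0.04,3.2],[0.06,0.04,3.2]],"roll":[0,0,0,0,0,0,0,0]}' 20
python3 -m crank '{"claw":[0.3,0.3,0.3,0.3,0.3,0.3,0.3,0.3],"delta_pos":[[0,0,0],[0,0,0],[0,0,0],[0,0,0.05],[0,0,0.1],[0,0,0.15],[0,0,0.15],[0,0,0.15]],"roll":[0,0,0,0,0,0,0,0]}' 20
python3 - <<'E'
from h import *
s=robot.observe(); d=snap('wrist','w6'); print(s['tool_pos'],s['tool_rot'],s['opening'],s['contact_force'],s['torque'])
E
```

```text
time: 8.85
tool_pos: [0.5262, 0.1666, 0.0461]
tool_rot: [3.14, -0.001, -1.822]
contact_force: [-0.5, -0.4, -0.8]
opening: 0.0441
time: 9.52
tool_pos: [0.5266, 0.1666, 0.0428]
tool_rot: [3.141, -0.0, -1.822]
contact_force: [0.6, 0.7, -1.5]
opening: 0.0443
[0.52663143 0.1666183  0.04281517] [ 3.14138050e+00 -2.30060772e-04 -1.82212390e+00] 0.044318174380648265 [ 0.58468268  0.67628692 -1.46758217] [ 0.2095132  -0.04360783 -0.04153903]
```

View pics/w6.png

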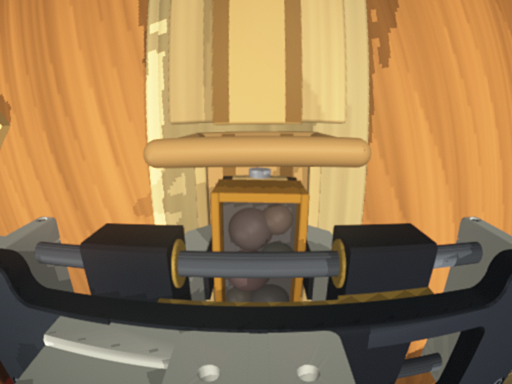

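```bash
python3 -m crank '{"claw":[0.3,0.3,0.3,0.3,0.3,0.3,0.3,0.3],"delta_pos":[[0,0,0.04],[0,0,0.08],[0,0,0.1],[0,0,0.1],[0,0,0.1],[0,0,0.1],[0,0,0.1],[0,0,0.1]],"roll":[0,0,0,0,0,0,0,0]}' 20
python3 -m crank '{"claw":[0.3,0.3,0.3,0.3,0.3,0.3,0.3,0.3],"delta_pos":[[0,0,0.04],[0,0,0.06],[0,0,0.06],[0,0,0.06],[0,0,0.06],[0,0,0.06],[0,0,0.06],[0,0,0.06]],"roll":[0,0,0,0,0,0,0,0]}' 20

```

```text
time: 10.23
tool_pos: [0.5267, 0.1667, 0.0405]
tool_rot: [-3.141, -0.0, -1.822]
contact_force: [-0.8, -0.9, -1.1]
opening: 0.0441
time: 10.9
tool_pos: [0.5268, 0.1666, 0.039]
tool_rot: [-3.141, -0.0, -1.822]
contact_force: [1.0, 0.1, -0.2]
opening: 0.0439
```

```bash
python3 -m crank '{"claw":[0.3,0.3,0.3,0.3,0.3,0.3,0.3,0.3],"delta_pos":[[0,0,0.04],[0,0,0.06],[0,0,0.06],[0,0,0.06],[0,0,0.06],[0,0,0.06],[0,0,0.06],[0,0,0.06]],"roll":[0,0,0,0,0,0,0,0]}' 20

```

```text
time: 11.57
tool_pos: [0.5267, 0.1666, 0.0374]
tool_rot: [3.142, -0.0, -1.822]
contact_force: [0.3, 1.0, 0.2]
opening: 0.0438
```

```bash
python3 -m crank '{"claw":[0.3,0.3,0.3,0.3,0.3,0.3,0.3,0.3],"delta_pos":[[0,0,0.04],[0,0,0.05],[0,0,0.05],[0,0,0.05],[0,0,0.05],[0,0,0.05],[0,0,0.05],[0,0,0.05]],"roll":[0,0,0,0,0,0,0,0]}' 20

```

```text
time: 12.23
tool_pos: [0.5267, 0.1666, 0.0362]
tool_rot: [3.142, -0.0, -1.822]
contact_force: [0.0, -0.1, 0.3]
opening: 0.0439
```

```bash
python3 -m crank '{"claw":[0.3,0.3,0.3,0.3,0.3,0.3,0.3,0.3],"delta_pos":[[0,0,0.04],[0,0,0.05],[0,0,0.05],[0,0,0.05],[0,0,0.05],[0,0,0.05],[0,0,0.05],[0,0,0.05]],"roll":[0,0,0,0,0,0,0,0]}' 20
python3 - <<'E'
from h import *
for i in range(4):
    print(robot.observe()['contact_force'].round(2)); d=robot.read_camera('wrist')
cv2.imwrite('pics/c12.png',cv2.resize(d['color'][80:310,130:390],(678,600),interpolation=cv2.INTER_CUBIC))
E
```

```text
time: 12.9
tool_pos: [0.5267, 0.1666, 0.0349]
tool_rot: [3.142, -0.0, -1.822]
contact_force: [0.3, 1.1, -0.5]
opening: 0.0442
[ 0.26  1.09 -0.5 ]
[-0.49  0.37 -0.3 ]
[-0.33 -0.15  0.34]
[-0.11  0.23 -0.15]
```

View pics/c12.png

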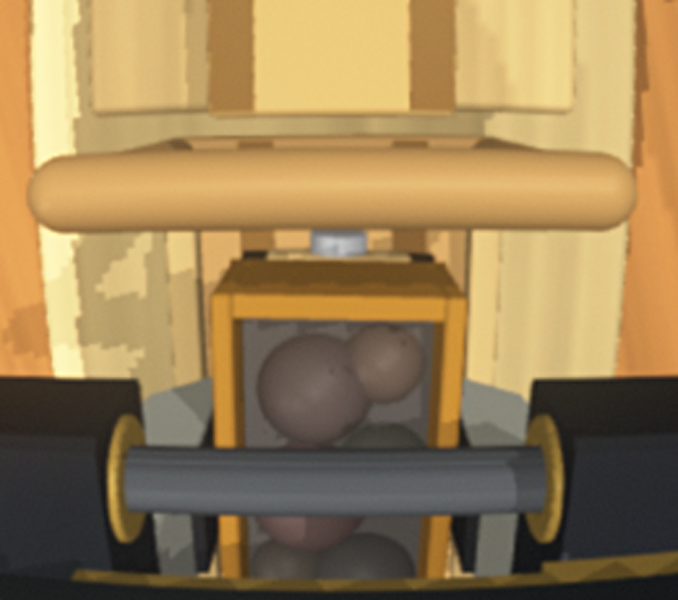

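```bash
python3 - <<'E'
from h import *
s=robot.observe(); d=robot.read_camera('wrist')
R=Ro.from_euler('xyz',s['tool_rot']).as_matrix()
for zb in (.079,.081,.083,.085,.087):
    a,b=[wray(d,s,130+x/2.608-.3,80+189/2.608-.3,zb) for x in (27,635)]; print(zb,np.linalg.norm(a-b), (R.T@(a-s['tool_pos'])).round(4))
E
```

```text
0.079 0.0946490719374049 [ 0.0575 -0.0482 -0.0441]
0.081 0.0929934756579995 [ 0.0577 -0.0473 -0.0461]
0.083 0.09133787937859407 [ 0.0579 -0.0465 -0.0481]
0.085 0.08968228309918877 [ 0.0581 -0.0457 -0.0501]
0.087 0.08802668681978329 [ 0.0583 -0.0448 -0.0521]
```

```bash
python3 -m crank '{"claw":[0.3,0.3,0.3,0.3,0.3,0.3,0.3,0.3],"delta_pos":[[0,0,0.04],[0,0,0.05],[0,0,0.05],[0,0,0.05],[0,0,0.05],[0,0,0.05],[0,0,0.05],[0,0,0.05]],"roll":[0,0,0,0,0,0,0,0]}' 20
python3 - <<'E'
from h import *
for i in range(3):
    s=robot.observe();print(s['contact_force'].round(2),s['tool_pos'][2]); d=robot.read_camera('wrist')
E
```

```text
time: 13.82
tool_pos: [0.5267, 0.1667, 0.0343]
tool_rot: [-3.141, 0.0, -1.822]
contact_force: [-2.0, -0.5, 6.2]
opening: 0.0437
[-1.95 -0.45  6.18] 0.03433837624675993
[-2.27 -0.51  6.46] 0.034376703801148656
[-2.48 -0.03  6.18] 0.03434706532764641
```

```bash
python3 -m crank '{"claw":[0.6,0.8,0.8,0.8,0.8,0.8,0.8,0.8],"delta_pos":[[0,0,-0.04],[0,0,-0.04],[0,0,-0.04],[0,0,-0.04],[0,0,-0.04],[0,0,-0.04],[0,0,-0.04],[0,0,-0.04]],"roll":[0,0,0,0,0,0,0,0]}' 20
python3 -m crank '{"claw":[0.8,0.8,0.8,0.8,0.8,0.8,0.8,0.8],"delta_pos":[[0,0,-0.5],[0,0,-1.3],[0,0,-2.5],[0,0,-4],[0,0,-5.5],[0,0,-7],[0,0,-8.5],[0,0,-9.5]],"roll":[0,0,0,0,0,0,0,0]}' 20
python3 - <<'E'
from h import *
s=robot.observe(); d=snap('wrist','w7'); print(s['tool_pos'],s['tool_rot'],s['opening'],s['contact_force'])
import pickle; pickle.dump((s,d),open('w7.pkl','wb'))
e=snap('side','d7')
cv2.imwrite('pics/c13.png',cv2.resize(e['color'][200:320,140:300],(800,600),interpolation=cv2.INTER_CUBIC))
E
```

```text
time: 14.63
tool_pos: [0.5267, 0.1666, 0.0346]
tool_rot: [3.142, -0.0, -1.822]
contact_force: [-0.2, -1.1, 0.2]
opening: 0.0735
time: 15.3
tool_pos: [0.5273, 0.1668, 0.2763]
tool_rot: [-3.137, 0.002, -1.822]
contact_force: [-0.1, 0.2, 0.5]
opening: 0.0733
[0.52729579 0.16679371 0.27630729] [-3.13725261e+00  1.83650072e-03 -1.82208161e+00] 0.07329734060313174 [-0.12661354  0.19731376  0.45274232]
```

View pics/w7.png

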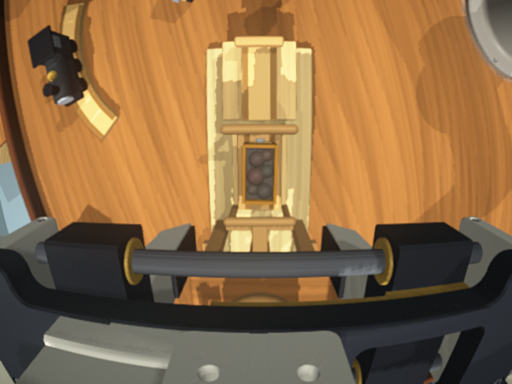

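View pics/c13.png

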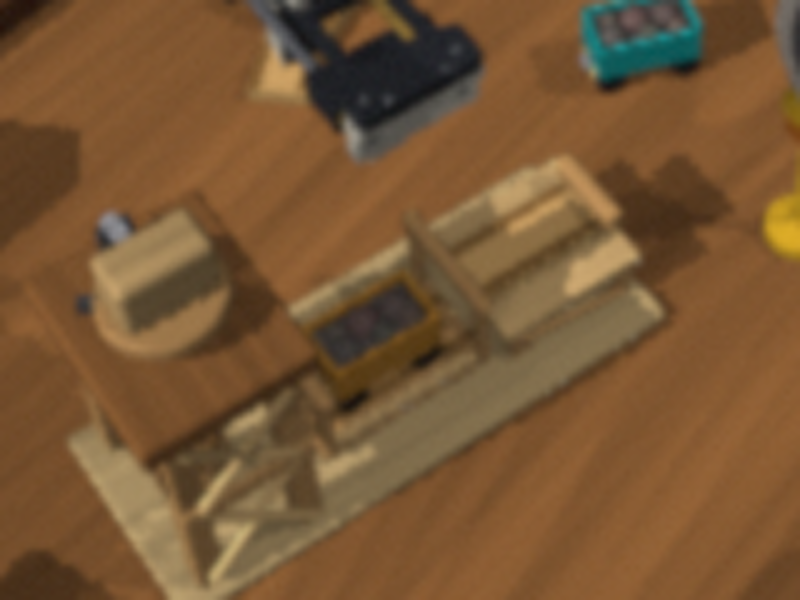

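```bash
python3 -m crank '{"claw":[0.8,0.8,0.8,0.8,0.8,0.8,0.8,0.8],"delta_pos":[[0,0,-1.4],[-1,0,-1.4],[-2.2,0,-1.4],[-3.4,0,-1.4],[-4.1,0,-1.4],[-4.1,0,-1.4],[-4.1,0,-1.4],[-4.1,0,-1.4]],"roll":[0,0,0,0,0,0,0,0]}' 20
python3 - <<'E'
from h import *
s=robot.observe(); d=snap('wrist','w8'); print(s['tool_pos'],s['tool_rot'],s['opening'],s['contact_force'])
import pickle; pickle.dump((s,d),open('w8.pkl','wb'))
f=snap('scene','s8')
cv2.imwrite('pics/c14.png',cv2.resize(f['color'][150:250,345:415],(420,600),interpolation=cv2.INTER_CUBIC))
E
```

```text
time: 16.07
tool_pos: [0.5519, 0.2652, 0.3063]
tool_rot: [3.14, -0.001, -1.822]
contact_force: [0.1, 0.7, -0.1]
opening: 0.0734
[0.55189557 0.26523237 0.30628799] [ 3.14041961e+00 -1.46035927e-03 -1.82228952e+00] 0.0734142978868651 [ 0.10382853  0.72115048 -0.06661347]
```

View pics/w8.png

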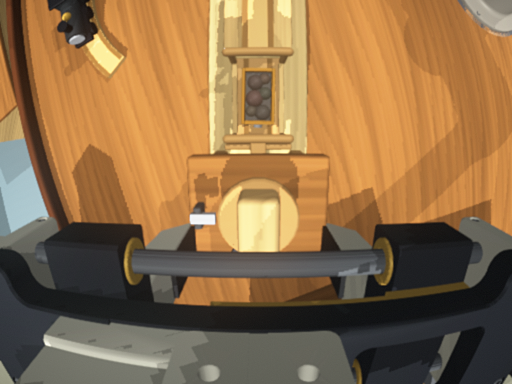

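View pics/c14.png

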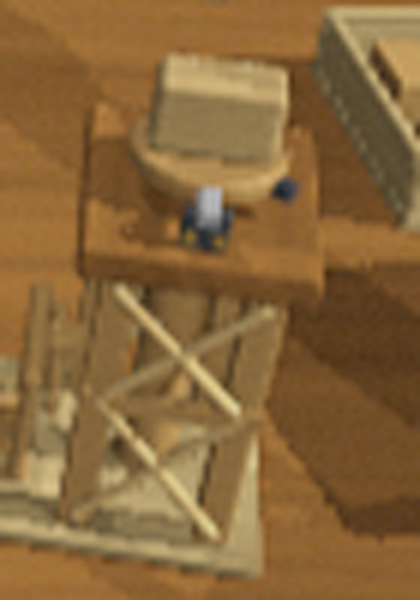

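```bash
python3 - <<'E'
from h import *
import pickle; s,d=pickle.load(open('w8.pkl','rb'))
cv2.imwrite('pics/c15.png',cv2.resize(d['color'][140:260,180:340],(800,600),interpolation=cv2.INTER_CUBIC))
E
```

```text
(no output)
```

View pics/c15.png

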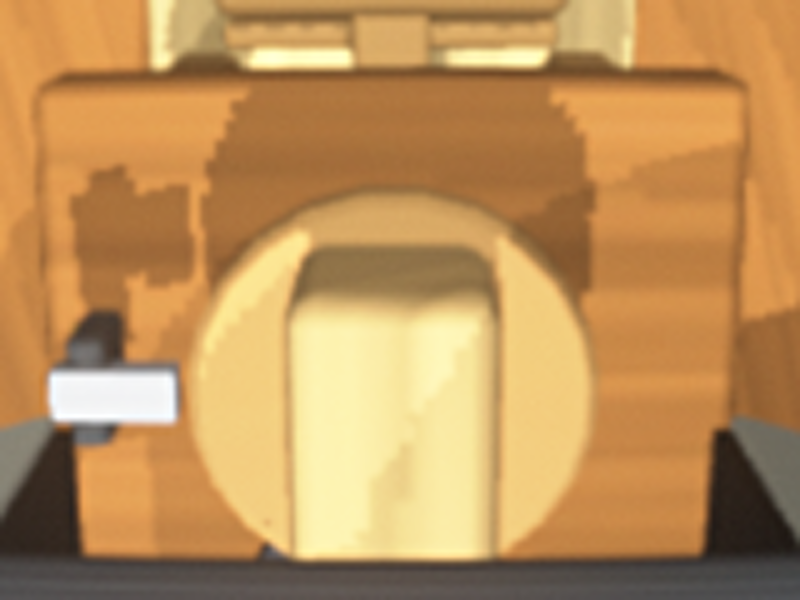

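```bash
python3 - <<'E'
from h import *
import pickle; s,d=pickle.load(open('w8.pkl','rb'))
R=Ro.from_euler('xyz',s['tool_rot']).as_matrix()
p=lambda a,b:(180+a/5-.4,140+b/5-.4)
T=lambda a,b,z:(R.T@(wray(d,s,*p(a,b),z)-s['tool_pos'])*1000).round(1)
for z in (.195,.2,.205,.21,.215): print(z,T(190,385,z),T(593,385,z),'front',T(391,188,z), 'grip z+39', T(292,300,z+.039),T(497,300,z+.039))
print('head',T(42,95,.185),T(746,95,.185))
M=np.array(d['hand_eye']); print(M[:3,3])
E
```

```text
0.195 [-22.6 -39.2 111.2] [-22.6  38.4 111.3] front [ 15.9  -0.5 111.3] grip z+39 [  5.2 -16.4  72.3] [ 5.2 16.7 72.3]
0.2 [-20.9 -38.5 106.2] [-20.9  37.7 106.3] front [ 16.9  -0.5 106.3] grip z+39 [  6.6 -16.1  67.3] [ 6.6 16.3 67.3]
0.205 [-19.2 -37.8 101.2] [-19.2  37.  101.3] front [ 17.9  -0.5 101.3] grip z+39 [  8.  -15.7  62.3] [ 8.  15.9 62.3]
0.21 [-17.5 -37.1  96.2] [-17.5  36.3  96.3] front [18.9 -0.5 96.3] grip z+39 [  9.4 -15.4  57.3] [ 9.4 15.6 57.3]
0.215 [-15.8 -36.3  91.2] [-15.8  35.6  91.3] front [19.8 -0.5 91.3] grip z+39 [ 10.8 -15.   52.3] [10.8 15.2 52.3]
head [ 32.5 -67.8 121.3] [ 32.6  67.9 121.4]
[ 6.93357935e-02 -1.12187464e-04 -1.58420539e-01]
```

```bash
python3 -m crank '{"claw":[0.8,0.8,0.8,0.8,0.8,0.8,0.8,0.8],"delta_pos":[[-0.86,0,0],[-0.86,0,0.9],[-0.86,0,1.8],[-0.86,0,2.7],[-0.86,0,3.5],[-0.86,0,3.9],[-0.86,0,3.9],[-0.86,0,3.9]],"roll":[0,0,0,0,0,0,0,0]}' 20
python3 -m crank '{"claw":[0.2,0.2,0.2,0.2,0.2,0.2,0.2,0.2],"delta_pos":[[0,0,0],[0,0,0],[0,0,0],[0,0,0],[0,0,0],[0,0,0],[0,0,0],[0,0,0]],"roll":[0,0,0,0,0,0,0,0]}' 50
python3 - <<'E'
from h import *
s=robot.observe(); d=snap('wrist','w9'); print(s['tool_pos'],s['tool_rot'],s['opening'],s['contact_force'],s['torque'])
e=snap('side','d9')
cv2.imwrite('pics/c16.png',cv2.resize(e['color'][200:320,140:300],(800,600),interpolation=cv2.INTER_CUBIC))
E
```

```text
time: 16.83
tool_pos: [0.5578, 0.2861, 0.2102]
tool_rot: [-3.141, 0.0, -1.823]
contact_force: [-1.0, -0.6, 0.0]
opening: 0.0736
time: 17.5
tool_pos: [0.5573, 0.2868, 0.2097]
tool_rot: [3.141, -0.0, -1.822]
contact_force: [-1.1, 0.3, -0.0]
opening: 0.0336
[0.55732357 0.28684923 0.20974512] [ 3.14126628e+00 -1.71099595e-04 -1.82187017e+00] 0.03361680186826477 [-1.11780182  0.34705764 -0.03943015] [0.1472159  0.14357393 0.10777384]
```

View pics/w9.png

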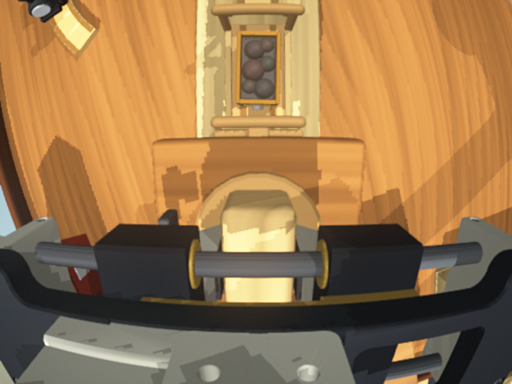

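```bash
python3 -m crank '{"claw":[0.2,0.2,0.2,0.2,0.2,0.2,0.2,0.2],"delta_pos":[[0,0,0.1],[0,0,0.2],[0,0,0.3],[0,0,0.36],[0,0,0.36],[0,0,0.36],[0,0,0.36],[0,0,0.36]],"roll":[0,0,0,0,0,0,0,0]}' 50

```

```text
time: 18.27
tool_pos: [0.5574, 0.2869, 0.2017]
tool_rot: [-3.141, 0.0, -1.822]
contact_force: [-4.7, 0.1, 8.0]
opening: 0.034
```

```bash
python3 -m crank '{"claw":[0.2,0.2,0.2,0.2,0.2,0.2,0.2,0.2],"delta_pos":[[0,0,0.02],[0,0,0.02],[0,0,0.02],[0,0,0.02],[0,0,0.02],[0,0,0.02],[0,0,0.02],[0,0,0.02]],"roll":[0.5,1,1.5,2,2.5,3,3.5,4]}' 50
python3 -c "
from h import *
s=robot.observe(); print(s['contact_force'],s['torque'])"

```

```text
time: 18.93
tool_pos: [0.5579, 0.2867, 0.2014]
tool_rot: [-3.14, 0.001, -2.243]
contact_force: [-2.5, -2.5, 8.8]
opening: 0.0334
[-2.51462905 -2.53684553  8.77195333] [-0.08185614  0.46793835  0.15057682]
```

```bash
python3 -m crank '{"claw":[0.2,0.2,0.2,0.2,0.2,0.2,0.2,0.2],"delta_pos":[[0,0,0],[0,0,0],[0,0,0],[0,0,0],[0,0,0],[0,0,0],[0,0,0],[0,0,0]],"roll":[0.5,1,1.5,2,2.5,3,3.5,4]}' 50
python3 -m crank '{"claw":[0.2,0.2,0.2,0.2,0.2,0.2,0.2,0.2],"delta_pos":[[0,0,0],[0,0,0],[0,0,0],[0,0,0],[0,0,0],[0,0,0],[0,0,0],[0,0,0]],"roll":[0.5,1,1.5,2,2.5,3,3.5,4]}' 50
python3 -c "
from h import *
s=robot.observe(); print(s['contact_force'],s['torque'],s['qpos'])
e=snap('side','d10');f=snap('scene','s10')
cv2.imwrite('pics/c17.png',cv2.resize(f['color'][120:260,265:415],(640,600),interpolation=cv2.INTER_CUBIC))
"

```

```text
time: 19.6
tool_pos: [0.5583, 0.2862, 0.2014]
tool_rot: [-3.14, 0.002, -2.663]
contact_force: [-1.6, -2.5, 7.9]
opening: 0.0337
time: 20.27
tool_pos: [0.5585, 0.2856, 0.2014]
tool_rot: [-3.14, 0.003, -3.082]
contact_force: [-0.3, -5.3, 8.7]
opening: 0.034
[-0.27219113 -5.30896845  8.67695744] [-0.72640161  0.31246173  0.23264139] [ 0.35178266  0.54931061  1.26079013 -0.00242763  1.32946627 -1.27822693]
```

View pics/c17.png

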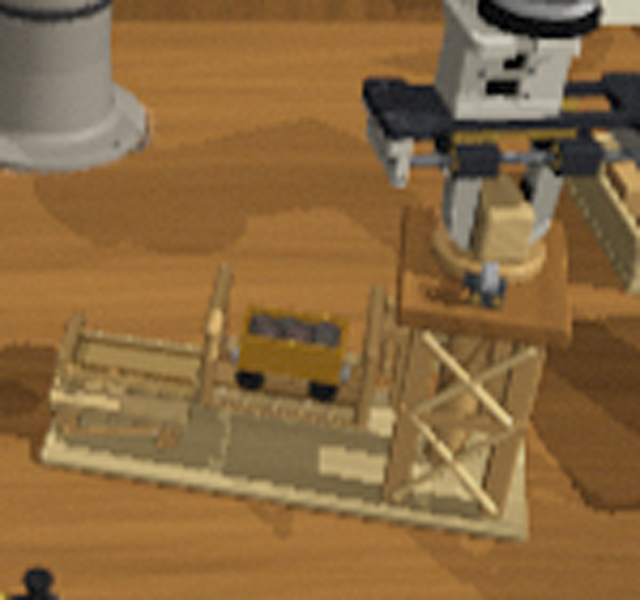

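```bash
python3 -m crank '{"claw":[0.2,0.2,0.2,0.2,0.2,0.2,0.2,0.2],"delta_pos":[[0,0,0],[0,0,0],[0,0,0],[0,0,0],[0,0,0],[0,0,0],[0,0,0],[0,0,0]],"roll":[0.3,0.6,0.6,0.6,0.6,0.6,0.6,0.6]}' 50
python3 -c "
from h import *
s=robot.observe(); print(s['contact_force'],s['torque'],s['qpos'])
"

```

```text
time: 21.03
tool_pos: [0.5585, 0.2855, 0.2014]
tool_rot: [-3.14, 0.003, 3.141]
contact_force: [-0.6, -5.3, 8.1]
opening: 0.0338
[-0.55810093 -5.30433759  8.11829996] [-0.76811908  0.26757861 -0.00396995] [ 0.35167156  0.54934046  1.26086932 -0.00240597  1.32952404 -1.21768377]
```

```bash
python3 -m crank '{"claw":[0.2,0.2,0.2,0.2,0.2,0.2,0.2,0.2],"delta_pos":[[0,0,-0.1],[0,0,-0.2],[0,0,-0.3],[0,0,-0.36],[0,0,-0.36],[0,0,-0.36],[0,0,-0.36],[0,0,-0.36]],"roll":[0,0,0,0,0,0,0,0]}' 50
python3 -c "
from h import *
s=robot.observe(); print(s['contact_force'],s['torque'],s['tool_pos'])
"

```

```text
time: 21.7
tool_pos: [0.5584, 0.2855, 0.2091]
tool_rot: [-3.14, 0.001, 3.141]
contact_force: [1.0, -6.0, 2.9]
opening: 0.034
[ 1.01992778 -6.0367134   2.86712864] [-0.7837536  -0.21036145 -0.05170407] [0.55842252 0.2854982  0.20914706]
```

```bash
python3 -m crank '{"claw":[0.4,0.6,0.8,0.8,0.8,0.8,0.8,0.8],"delta_pos":[[0,0,0],[0,0,0],[0,0,0],[0,0,0],[0,0,-0.5],[0,0,-1],[0,0,-2],[0,0,-3]],"roll":[0,0,0,0,0,0,0,0]}' 20
python3 -m crank '{"claw":[0.8,0.8,0.8,0.8,0.8,0.8,0.8,0.8],"delta_pos":[[0,0,-1],[0,0,-1],[0,0,-1],[0,0,-1],[0,0,-1],[0,0,-1],[0,0,-1],[0,0,-1]],"roll":[0,0,0,0,0,0,0,0]}' 20
python3 - <<'E'
from h import *
s=robot.observe(); d=snap('wrist','w11'); print(s['tool_pos'],s['tool_rot'],s['opening'],s['contact_force'])
import pickle; pickle.dump((s,d),open('w11.pkl','wb'))
e=snap('side','d11');f=snap('scene','s11')
cv2.imwrite('pics/c18.png',cv2.resize(f['color'][120:260,265:415],(640,600),interpolation=cv2.INTER_CUBIC))
cv2.imwrite('pics/c19.png',cv2.resize(e['color'][200:320,140:300],(800,600),interpolation=cv2.INTER_CUBIC))
E
```

```text
time: 22.37
tool_pos: [0.5568, 0.2868, 0.2835]
tool_rot: [-3.14, -0.003, -3.141]
contact_force: [0.9, 0.2, -0.2]
opening: 0.0727
time: 23.03
tool_pos: [0.5574, 0.2867, 0.3085]
tool_rot: [-3.141, -0.001, 3.142]
contact_force: [0.2, 0.4, -0.3]
opening: 0.0732
[0.55741273 0.28672153 0.30847768] [-3.14109795e+00 -1.12383454e-03  3.14153690e+00] 0.07323494209858278 [ 0.22211391  0.40542824 -0.27239375]
```

View pics/w11.png

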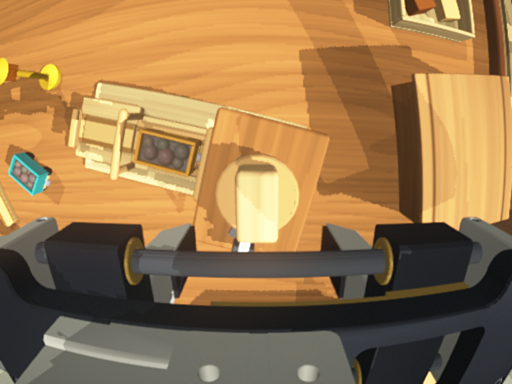

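View pics/c18.png

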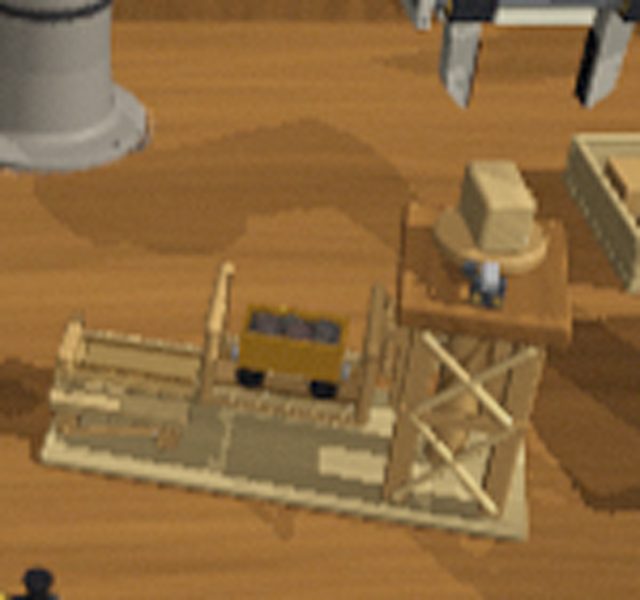

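View pics/c19.png

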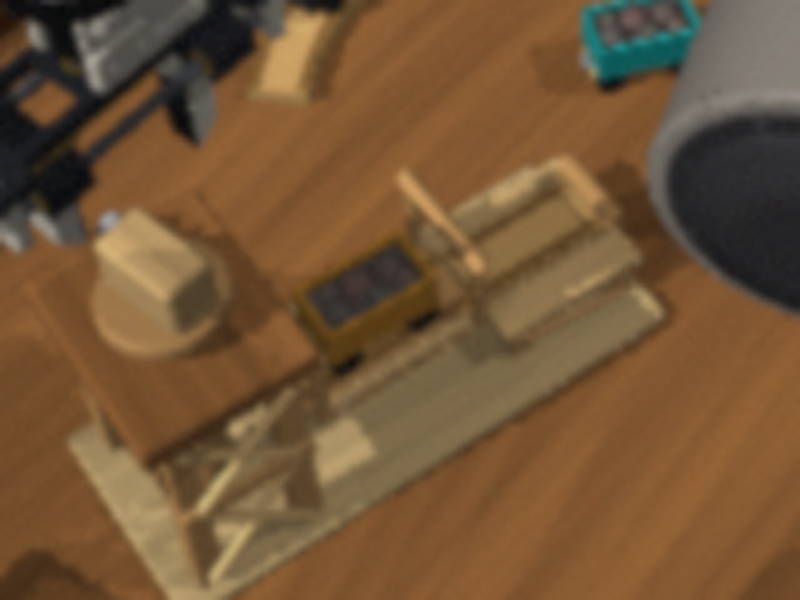

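```bash
python3 -m crank '{"claw":[0.5,0.5,0.5,0.5,0.5,0.5,0.5,0.5],"delta_pos":[[0.3,-1.2,0],[0.6,-2.4,0],[0.9,-3.6,0],[1.2,-4.8,0],[1.5,-6,0],[1.78,-7,0],[1.78,-7,1.5],[1.78,-7,3]],"roll":[0.4,0.8,1.2,1.6,2,2.4,2.4,2.4]}' 20
python3 -m crank '{"claw":[0.5,0.5,0.5,0.5,0.5,0.5,0.5,0.5],"delta_pos":[[0,0,1],[0,0,1],[0,0,1],[0,0,1],[0,0,1],[0,0,1],[0,0,1],[0,0,1]],"roll":[0,0,0,0,0,0,0,0]}' 20
python3 - <<'E'
from h import *
s=robot.observe(); d=snap('wrist','w12'); print(s['tool_pos'],s['tool_rot'],s['opening'],s['contact_force'])
import pickle; pickle.dump((s,d),open('w12.pkl','wb'))
E
```

```text
time: 23.85
tool_pos: [0.5143, 0.1103, 0.2358]
tool_rot: [3.14, 0.007, 2.887]
contact_force: [0.5, 0.8, -1.1]
opening: 0.0463
time: 24.52
tool_pos: [0.5134, 0.1119, 0.21]
tool_rot: [3.141, 0.001, 2.89]
contact_force: [-0.2, -0.2, 0.1]
opening: 0.0462
[0.51339504 0.11186065 0.21000563] [3.14124428e+00 1.47642346e-03 2.89043899e+00] 0.04620894784674802 [-0.2351993  -0.15817348  0.09262563]
```

View pics/w12.png

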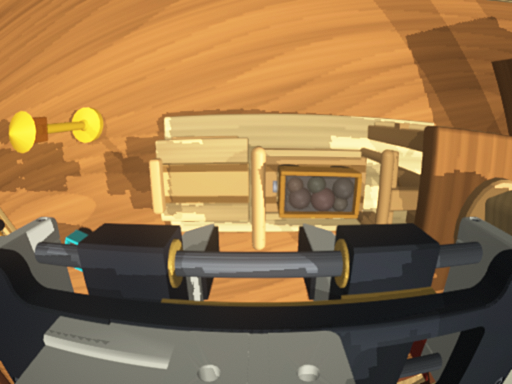

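```bash
python3 - <<'E'
from h import *
import pickle; s,d=pickle.load(open('w12.pkl','rb'))
cv2.imwrite('pics/c20.png',cv2.resize(d['color'][130:260,200:400],(800,520),interpolation=cv2.INTER_CUBIC))
R=Ro.from_euler('xyz',s['tool_rot']).as_matrix()
T=lambda u,v,z:(R.T@(wray(d,s,u,v,z)-s['tool_pos'])*1000).round(1)
for z in (.117,.12,.123,.126,.13): print(z,T(259,148,z),T(259.5,248,z),T(259,148,z)-T(259.5,248,z))
E
```

```text
0.117 [44.   0.1 92.9] [-48.    0.8  93.1] [92.  -0.7 -0.2]
0.12 [44.2  0.1 89.9] [-46.6   0.7  90.1] [90.8 -0.6 -0.2]
0.123 [44.5  0.1 86.9] [-45.2   0.7  87.1] [89.7 -0.6 -0.2]
0.126 [44.8  0.1 83.9] [-43.8   0.7  84.1] [88.6 -0.6 -0.2]
0.13 [45.2  0.1 79.9] [-42.    0.7  80.1] [87.2 -0.6 -0.2]
```

View pics/c20.png

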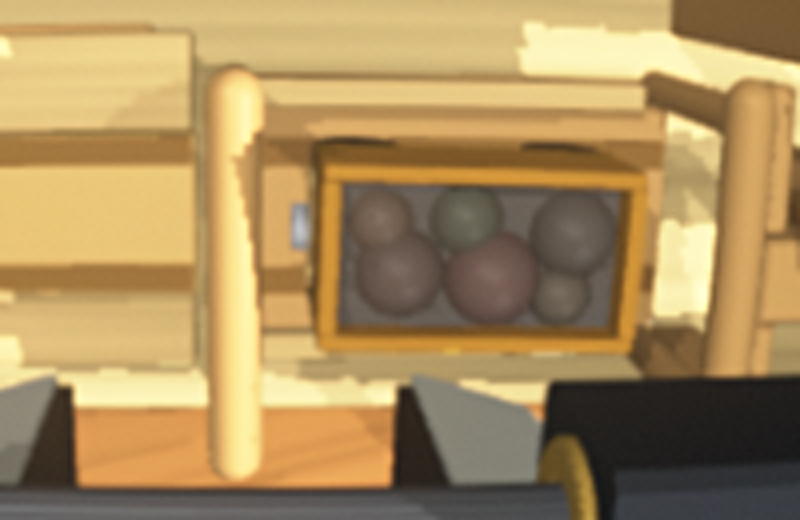

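```bash
python3 -m crank '{"claw":[0.36,0.36,0.36,0.36,0.36,0.36,0.36,0.36],"delta_pos":[[0,0.01,0.5],[0,0.01,1.2],[0,0.01,1.9],[0,0.01,2.6],[0,0.01,3.2],[0,0.01,3.5],[0,0.01,3.5],[0,0.01,3.5]],"roll":[0,0,0,0,0,0,0,0]}' 20
python3 - <<'E'
from h import *
s=robot.observe(); d=snap('wrist','w13'); print(s['tool_pos'],s['tool_rot'],s['opening'],s['contact_force'])
e=snap('side','d13'); f=snap('scene','s13')
cv2.imwrite('pics/c21.png',cv2.resize(f['color'][120:260,265:415],(640,600),interpolation=cv2.INTER_CUBIC))
E
```

```text
time: 25.23
tool_pos: [0.5133, 0.112, 0.122]
tool_rot: [-3.142, 0.0, 2.89]
contact_force: [0.6, 0.0, 0.7]
opening: 0.0324
[0.51334368 0.11204517 0.12201306] [-3.14155199e+00  1.21811752e-04  2.89030586e+00] 0.03241567812050789 [0.60023084 0.01207116 0.66245543]
```

View pics/w13.png

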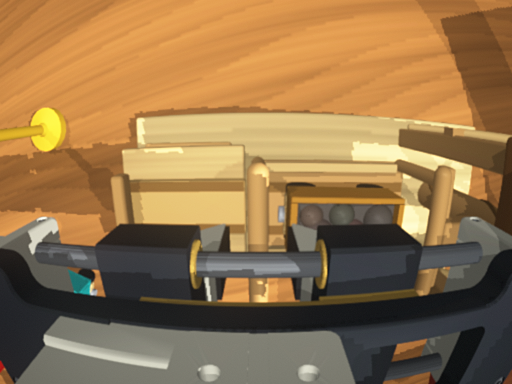

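View pics/c21.png

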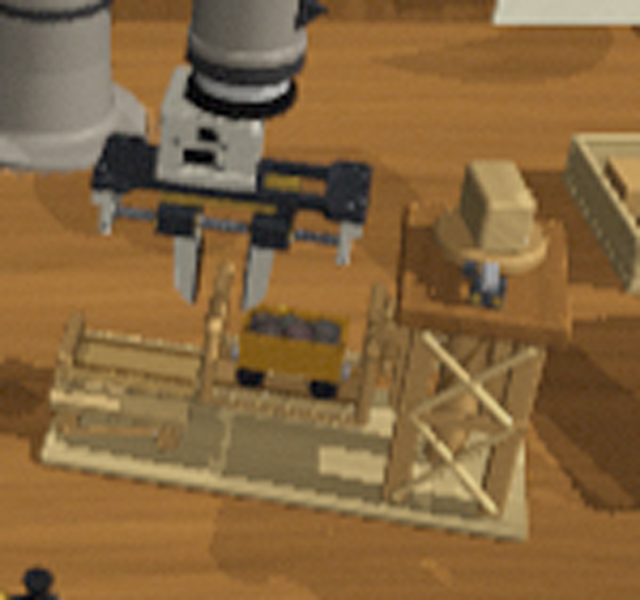

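```bash
python3 -m crank '{"claw":[0.36,0.36,0.36,0.06,0.06,0.06,0.06,0.06],"delta_pos":[[0,0,0.1],[0,0,0.22],[0,0,0.22],[0,0,0.22],[0,0,0.22],[0,0,0.22],[0,0,0.22],[0,0,0.22]],"roll":[0,0,0,0,0,0,0,0]}' 35
python3 - <<'E'
from h import *
s=robot.observe(); d=snap('wrist','w14'); print(s['tool_pos'],s['opening'],s['contact_force'],s['torque'])
d=snap('side','d14'); cv2.imwrite('pics/c22.png',cv2.resize(d['color'][200:320,140:300],(800,600),interpolation=cv2.INTER_CUBIC))
E
```

```text
time: 26.05
tool_pos: [0.5131, 0.1119, 0.1162]
tool_rot: [-3.141, 0.0, 2.89]
contact_force: [-0.4, -0.8, -0.4]
opening: 0.0105
[0.51312608 0.11187787 0.11624362] 0.0104901042679944 [-0.43444588 -0.83987087 -0.39973101] [-0.11519808 -0.10152114  0.03390366]
```

View pics/w14.png

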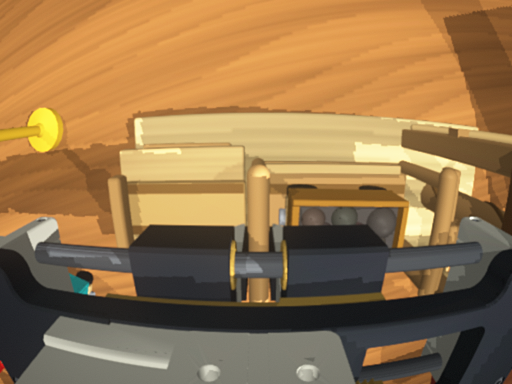

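```bash
python3 -m crank '{"claw":[0.06,0.06,0.06,0.06,0.06,0.06,0.06,0.06],"delta_pos":[[0,0,0.02],[0,0,0.04],[0,0,0.06],[0,0,0.08],[0,0,0.1],[0,0,0.1],[0,0,0.1],[0,0,0.1]],"roll":[0,0,0,0,0,0,0,0]}' 35
python3 -c "
from h import *
s=robot.observe(); print(s['contact_force'],s['torque'],s['tool_pos'],s['opening'])
"

```

```text
time: 26.82
tool_pos: [0.5131, 0.1119, 0.1136]
tool_rot: [-3.141, 0.0, 2.89]
contact_force: [0.2, -2.4, -0.5]
opening: 0.0109
[ 0.15656318 -2.44546217 -0.45007164] [-0.32776985 -0.17291724  0.03758857] [0.51313581 0.11189054 0.11359207] 0.010932782156387344
```

```bash
python3 -m crank '{"claw":[0.06,0.06,0.06,0.06,0.06,0.06,0.06,0.06],"delta_pos":[[0,0,0.02],[0,0,0.04],[0,0,0.06],[0,0,0.06],[0,0,0.06],[0,0,0.06],[0,0,0.06],[0,0,0.06]],"roll":[0,0,0,0,0,0,0,0]}' 35
python3 - <<'E'
from h import *
s=robot.observe(); d=snap('wrist','w15'); print(s['tool_pos'],s['opening'],s['contact_force'],s['torque'])
E
```

```text
time: 27.48
tool_pos: [0.5132, 0.1119, 0.113]
tool_rot: [-3.141, 0.001, 2.89]
contact_force: [-3.0, -3.5, 7.1]
opening: 0.0105
[0.51319341 0.11187784 0.11300964] 0.010494254938165238 [-2.98753791 -3.45128324  7.09161612] [-0.43999116  0.27968413  0.02973601]
```

View pics/w15.png

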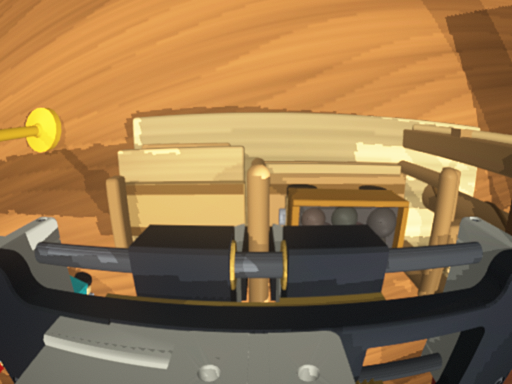

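```bash
python3 -m crank '{"claw":[0.06,0.06,0.06,0.06,0.06,0.06,0.06,0.06],"delta_pos":[[0,0,0.02],[0,0,0.02],[0,0,0.02],[0,0,0.02],[0,0,0.02],[0,0,0.02],[0,0,0.02],[0,0,0.02]],"roll":[0,0,0,0,0,0,0,0]}' 35
python3 -c "
from h import *
s=robot.observe(); print(s['contact_force'],s['torque'],s['tool_pos'],s['opening'])
"

```

```text
time: 28.2
tool_pos: [0.5132, 0.1118, 0.1129]
tool_rot: [-3.141, 0.001, 2.89]
contact_force: [-3.5, -3.6, 9.7]
opening: 0.0107
[-3.5498538  -3.58414887  9.68660565] [-0.47611575  0.39641879  0.01870365] [0.513192   0.11184857 0.1128526 ] 0.01068871856914977
```

```bash
python3 -m crank '{"claw":[0.06,0.06,0.06,0.06,0.06,0.06,0.06,0.06],"delta_pos":[[0,0,0.01],[0,0,0.01],[0,0,0.01],[0,0,0.01],[0,0,0.01],[0,0,0.01],[0,0,0.01],[0,0,0.01]],"roll":[0,0,0,0,0,0,0,0]}' 35
python3 - <<'E'
from h import *
s=robot.observe(); print(s['contact_force'],s['tool_pos'])
f=snap('scene','s16');e=snap('side','d16')
cv2.imwrite('pics/c23.png',cv2.resize(f['color'][120:260,265:415],(640,600),interpolation=cv2.INTER_CUBIC))
E
```

```text
time: 28.87
tool_pos: [0.5132, 0.1118, 0.1128]
tool_rot: [-3.142, 0.001, 2.89]
contact_force: [-4.7, -3.0, 12.0]
opening: 0.011
[-4.68446338 -3.02880616 12.01209416] [0.51321063 0.11184502 0.11279457]
```

View pics/c23.png

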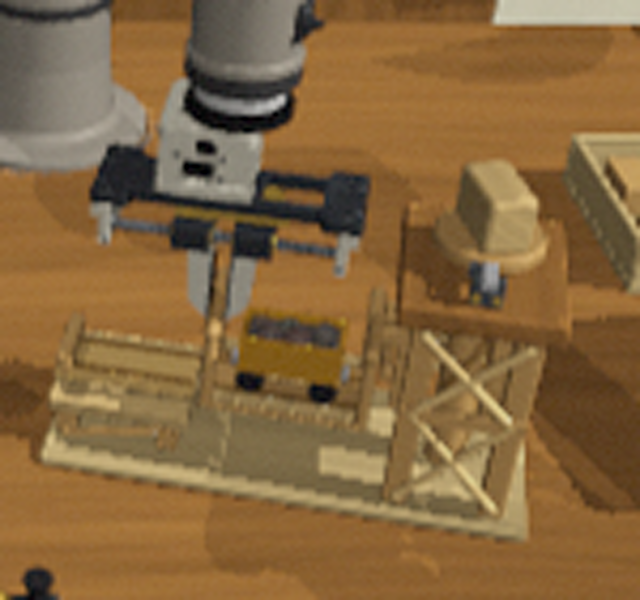

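```bash
python3 -m crank '{"claw":[0.06,0.06,0.2,0.36,0.36,0.36,0.36,0.36],"delta_pos":[[0,0,-0.03],[0,0,-0.05],[0,0,-0.05],[0,0,-0.05],[0,0,-0.05],[0,0,-0.05],[0,0,-0.05],[0,0,-0.05]],"roll":[0,0,0,0,0,0,0,0]}' 20
python3 -m crank '{"claw":[0.36,0.36,0.36,0.36,0.36,0.36,0.36,0.36],"delta_pos":[[0,0,-0.3],[0,0,-0.8],[0,0,-1.6],[0,0,-2.6],[0,0,-3.8],[0,0,-5],[0,0,-6],[0,0,-6]],"roll":[0,0,0,0,0,0,0,0]}' 20
python3 -m crank '{"claw":[0.36,0.36,0.36,0.36,0.36,0.36,0.36,0.36],"delta_pos":[[0,0,0],[0,0,0],[0,0,0],[0,0,0],[0,0,0],[0,0,0],[0,0,0],[0,0,0]],"roll":[0,0,0,0,0,0,0,0]}' 20
python3 - <<'E'
from h import *
s=robot.observe(); d=snap('wrist','w17'); print(s['tool_pos'],s['tool_rot'],s['opening'],s['contact_force'])
import pickle; pickle.dump((s,d),open('w17.pkl','wb'))
f=snap('scene','s17');e=snap('side','d17')
cv2.imwrite('pics/c24.png',cv2.resize(f['color'][120:260,265:415],(640,600),interpolation=cv2.INTER_CUBIC))
cv2.imwrite('pics/c25.png',cv2.resize(e['color'][200:320,140:300],(800,600),interpolation=cv2.INTER_CUBIC))
E
```

```text
time: 29.63
tool_pos: [0.5131, 0.1121, 0.1125]
tool_rot: [-3.142, -0.0, 2.89]
contact_force: [-0.3, -0.6, -0.3]
opening: 0.0328
time: 30.3
tool_pos: [0.5153, 0.1123, 0.2688]
tool_rot: [3.138, 0.01, 2.89]
contact_force: [-1.0, 0.7, 0.6]
opening: 0.0332
time: 30.97
tool_pos: [0.5131, 0.112, 0.2625]
tool_rot: [-3.141, -0.0, 2.89]
contact_force: [-0.3, 0.2, -0.5]
opening: 0.0336
[0.51306324 0.11200872 0.26247883] [-3.14139773e+00 -3.62177737e-04  2.89025775e+00] 0.03360563933002589 [-0.31138325  0.24761759 -0.53574355]
```

View pics/w17.png

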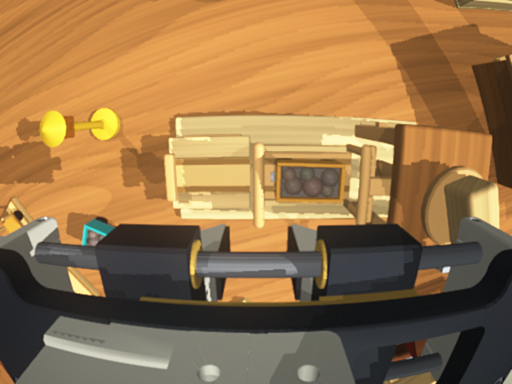

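View pics/c24.png

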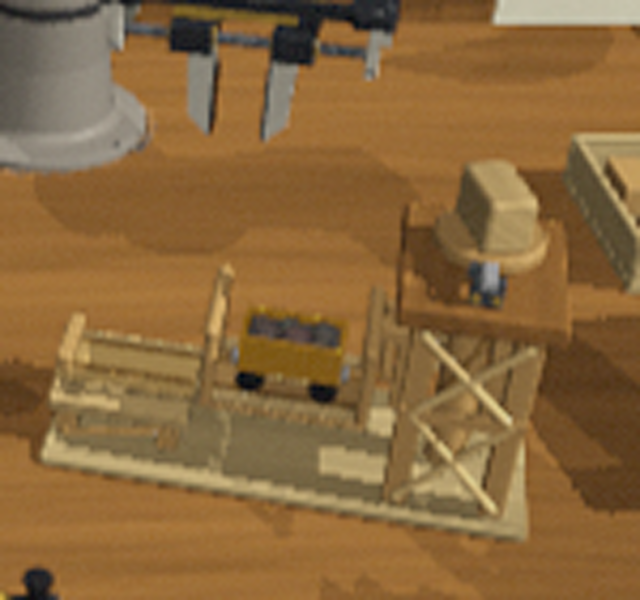

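View pics/c25.png

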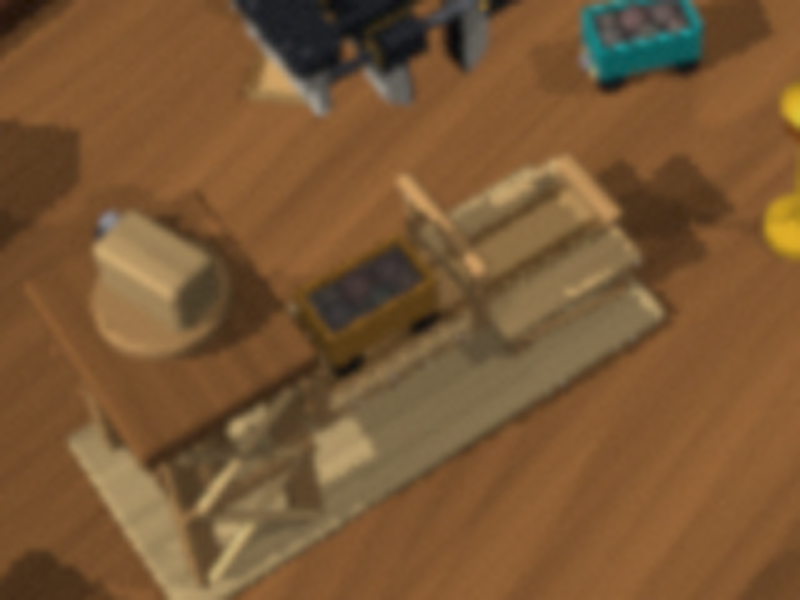

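View pics/s17.png

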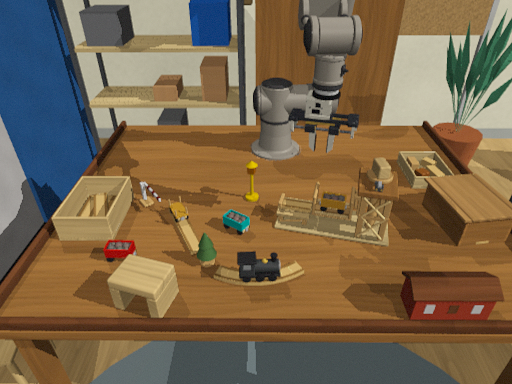

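All the pictures agree: the cage stands on the stop with the wagon upright in it, the bystanders are unmoved, and the hand is clear. I'm handing the job in.

```bash
python3 -c "
from cell import robot
print(robot.hand_in())"
```

```text
the job is handed in; nothing more can be done
None
```

I handed the job in at about 31 s. No verdict was reported, so the results below come only from my own readings and pictures.

- **Wagon:** I picked the ochre ore wagon off the straight track and lowered it into the cage until it touched the floor (about 6 N). Then I let go. It stands lengthwise, within a few mm of the cage's centre.
- **Knob:** I pushed it in about 8 mm and turned it clockwise about 1.32 rad, then let it spring out. The cage rose.
- **Tug:** I gripped the front crossbar and pulled down. The cage sank about 3 mm and then stood firm against 10 to 12 N, held for over 1 s, then I let go.

**Last checks:** The pictures show the pin on the far side of the stop and the cage up. The wagon is upright in the cage, the other toys are where they were, and the gripper is clear about 14 cm above the bar with a wrist force near zero.

**What disagreed or went unmeasured:**
- Two things were judged only by eye, or from the pull and the spring-back: the knob's exact travel, and how level the cage is with the landing.
- My camera estimates of the cage's position along the lift first differed by up to 5 mm. I settled this by looking again from lower down before setting the wagon in.
- My first image estimates of the bar's height ran from 0.117 to 0.13 m. I did not refine them. The grip held, and the reading of 10.5 mm on the 12 mm dowel was slightly low.

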